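Riddle the salvaged hardware and gauge the spacers

ROBOT

A 7-joint arm with a two-finger parallel gripper is mounted at the origin on a cart in front of the work surface, level with it; the furniture and walls round the work are solid. World frame = base frame: x ahead of the robot, y to its left, z up, the work surface at z = 0. Lengths are in m, angles in rad, forces in N, time in s.
With the tool pointing down it reaches from about 0.4 to 0.85 m from the base axis. Payload 10.4 kg.
Tool frame: the origin (TCP) lies midway between the tips of the shut fingers; the grasp point (between the pads) lies 19 mm behind it; z points along the fingers, y is the line along which they close (so a half turn about z gives the same grasp; the last joint's range is limited). The gripper opens to 87 mm and grips with 3 to 60 N. Pads are 19 mm wide; open, the fingers measure 117 mm over their backs; the gripper's body (75 mm by 190 mm) begins 51 mm behind the grasp point.
Start: joints at [-1.361, 0.332, -0.065, 1.46, 0.022, 1.35, -0.088], TCP at [0.144, 0.608, 0.201] pointing down, gripper open.
Joint ranges: [-2.6, 2.6], [-0.5, 2.12], [-1.47, 1.34], [0.16, 2.42], [-1.27, 4.41], [0.06, 2.06], [-2.6, 2.6]. Speed limits (rad/s): [2.22, 2.22, 2.79, 2.79, 3.14, 3.14, 3.14].

INTERFACE

Orientations are given as a unit quaternion [x, y, z, w].
In Python, from bench import r gives the robot as it stands.
- The arm moves only by the tool arm_command, never from a script. Its arguments are lists of equal length, an entry for each row: "xyz": the shift along the world's x, y, z in m, a list of three; "rot": the turn, a rotation vector about the world's x, y, z in rad, a list of three. In form: {"xyz": [[tx, ty, tz], ...], "rot": [[ax, ay, az], ...]}. A call has 1 to 20 rows; each row is the pose to reach, as a shift and turn from the pose commanded when the call began; what a row does not reach only later rows make up. A row lasts 1/12 s, in which the tool goes at most 41.7 mm and 7.16 degrees, less where a joint would pass 70% of its speed; a pose out of reach is approached as far as the arm can. A call with a gripper value outside its range is refused whole. "grip" is the opening, from 0 (shut) to 1 (fully open), set as the call begins (left out, the last holds). The fingers move at their own pace and stop on an object; "squeeze" is the grip in N (left out, the last holds). Time passes only in rows, so rows that repeat a pose let the fingers close. It gives the time, the measured TCP pose, the force, the opening and the grip force at its end, in the units of the state.
- r.read_state(): the state, without advancing time (a new reading comes with each control period).
- r.camera(name): name is "side" or "top"; returns the picture (400x640x3 uint8, red, green, blue); there is no depth.
- r.camera_model(name): a dict with "fx", "fy", "cx", "cy" (pixels), "T" (4x4, takes a point from camera to world coordinates). Camera axes: x right, y up, looking along -z (the intrinsics and any distortion apply to the point x, -y, -z); pixel columns grow to the right and rows downward; lengths in m; the calibration is good to about 2 mm. A picture is of the moment at which its call begins. camera_model takes no time and is no camera call.
- r.close_job(): hands the job in; it is judged then, once.
Trained networks look in the newest picture that a camera, given by its name, has taken for a name from the list of things; names that differ only in an ending like _2 or _b are one class to them, and where a whole thing is asked for, a point or a joint stands for the part that bears it (a point fixed in the world has none). Each returns a list of dicts, best first, with "conf" (0 to 1); they miss things now and then, are a little off and sometimes report something else, mostly with a low value. They report only what shows in the picture. A call takes as long as a camera call.
- r.look_for(label, camera): "at" ([x, y, z] in m, in the coordinates of the camera as it stood for that picture, good to about 4 mm: the middle of the surface that is visible of it).
- r.spot_point(label, camera): "at" ([x, y, z] in m, in the coordinates of the camera as it stood for that picture, good to about 4 mm: a listed point, or the origin of a listed thing).
The state is a dict: "time": time; "joint_positions": joint angles; "joint_vel": joint speeds; "joint_torque": joint torques, N m; "ee_pos": TCP position; "eef_rot": TCP orientation; "ft_force": force on the tool from outside, world axes, zero at the start; "torque": the same for the moment, N m; "width": finger opening in m; "grip_force": force on a finger pad.
Only numpy, scipy, OpenCV 4.12 (cv2) and the standard library are available. Lean on these libraries where they do the work, as an engineer would, in place of code of your own. Each camera call takes 0.05 s, during which the arm holds its last target. There are 200 camera calls.

TASK

Hardware from a stripped chassis lies mixed in the bench riddle. Slide the sieve to and fro by its handle until every nut has dropped through into the catch pan while the brass spacers stay on it, then tip the sieve up so that the spacers slide off its lip, and let it down level again. Sort the spacers by length, putting the short ones through the slot of the short gauge box and the long ones through that of the long box, and leave the meter and the solder spool where they are.

Things in the scene. Friction and masses are not known exactly. Their poses are not given: they have to be found in the camera images.
- riddle: Bench riddle for sorting small hardware, fixed to the bench: a grey base plate 222 x 250 mm that carries an aluminium catch pan (outside 164 x 200 mm, rim 37 mm above the bench) and, on two side guide rods, a sliding carriage with a sieve tray over the pan. Origin: middle of the base plate's underside, on the bench. Its y axis runs along the guide rods, from the discharge lip (-y end) to the handle (+y end); x is across, z up.
- carriage (a joint): Travel in m of the carriage (with the sieve) along the riddle's +y axis: 0 in the middle, stops at -0.010 and +0.010. It slides freely (about 1 N of friction, no spring).
- sieve (a joint): Angle in rad of the sieve tray about its hinge: 0 = level, resting on its stop; grows as the handle end is lifted, up to the stop at 1.05. Not held by anything: if let go it falls back to level.
- sieve_hinge (a point): A point in the middle of the sieve's hinge line, which is parallel to the riddle's x axis, 14 mm above the bench and below the discharge lip. It rides with the carriage. Lifting the handle turns the sieve about this line, so that the lip swings out beyond the riddle (towards the riddle's -y) and down to about 25 mm over the bench, above the receiving tray's apron.
- sieve_handle (a point): Middle of the sieve's handle: a straight round rubber bar 14 mm in diameter, free length 80 mm between its two arms, parallel to the riddle's x axis; with the sieve level it is 78 mm above the bench, 227 mm in +y and 64 mm up from the hinge line. Nothing stands round it within 45 mm at the same height but its own arms.
- sieve_floor (a point): Middle of the upper face of the sieve's perforated floor (145 x 135 mm, top face 50 mm above the bench when level; point axes turn with the sieve, z normal to the floor). 13 mm square holes in staggered rows with 8 to 11 mm of metal between them; walls 34 mm high on three sides; on the riddle's -y side there is no wall but a discharge lip 36 mm long, turned up at 25 degrees. The floor is slippery steel (friction about 0.28).
- tray: Receiving tray, sheet steel, 200 x 190 mm, fixed to the bench beyond the riddle's discharge lip. The 55 mm next to the riddle are an apron that slopes from 28 mm height down to the flat floor, 5 mm above the bench, where the spacers come to rest; rims rise 2.5 mm over that floor on the three sides away from the riddle. Origin: middle of its underside.
- short_box: Gauge box for the short spacers, fixed: grey box 74 (its x) x 122 (its y) x 55 mm high, hollow, with a ridged floor that spreads what falls in; in the middle of the lid one slot along its y axis, 54 x 20 mm, its sides sloping out to 68 x 34 mm at the top face, 55 mm above the bench. Origin: middle of its underside. Too short a slot for a 66 mm spacer.
- long_box: Gauge box for the long spacers, fixed: grey box 74 (its x) x 122 (its y) x 55 mm high, hollow, with a ridged floor that spreads what falls in; in the middle of the lid one slot along its y axis, 78 x 20 mm, its sides sloping out to 92 x 34 mm at the top face, 55 mm above the bench. Origin: middle of its underside. The boxes look alike but for the length of the slot.
- short_1_mid (a point): Centre of a loose short spacer: hexagonal brass rod 46 mm long, 12 mm across the flats, 14 mm across the corners, 30 to 45 g, which lies on a flat of its side; the rod runs along this point's x axis. Absent in some starts.
- short_2_mid (a point): Centre of a loose short spacer: hexagonal brass rod 46 mm long, 12 mm across the flats, 14 mm across the corners, 30 to 45 g, which lies on a flat of its side; the rod runs along this point's x axis. Absent in some starts.
- long_1_mid (a point): Centre of a loose long spacer: hexagonal brass rod 66 mm long, 12 mm across the flats, 14 mm across the corners, 30 to 45 g, which lies on a flat of its side; the rod runs along this point's x axis. Absent in some starts.
- short_3_mid (a point): Centre of a loose short spacer: hexagonal brass rod 46 mm long, 12 mm across the flats, 14 mm across the corners, 30 to 45 g, which lies on a flat of its side; the rod runs along this point's x axis. Absent in some starts.
- long_2_mid (a point): Centre of a loose long spacer: hexagonal brass rod 66 mm long, 12 mm across the flats, 14 mm across the corners, 30 to 45 g, which lies on a flat of its side; the rod runs along this point's x axis. Absent in some starts.
- nut_1_mid (a point): Centre of a loose steel hexagon nut, 10 mm across the flats (11.5 mm across the corners), 5 mm thick, axis z. At the start it lies on the sieve's floor. Absent in some starts.
- nut_2_mid (a point): Centre of a loose steel hexagon nut, 10 mm across the flats (11.5 mm across the corners), 5 mm thick, axis z. At the start it lies on the sieve's floor. Absent in some starts.
- nut_3_mid (a point): Centre of a loose steel hexagon nut, 10 mm across the flats (11.5 mm across the corners), 5 mm thick, axis z. At the start it lies on the sieve's floor. Absent in some starts.
- nut_4_mid (a point): Centre of a loose steel hexagon nut, 10 mm across the flats (11.5 mm across the corners), 5 mm thick, axis z. At the start it lies on the sieve's floor. Absent in some starts.
- nut_5_mid (a point): Centre of a loose steel hexagon nut, 10 mm across the flats (11.5 mm across the corners), 5 mm thick, axis z. At the start it lies on the sieve's floor. Absent in some starts.
- nut_6_mid (a point): Centre of a loose steel hexagon nut, 10 mm across the flats (11.5 mm across the corners), 5 mm thick, axis z. At the start it lies on the sieve's floor. Absent in some starts.
- meter: Bystander: yellow multimeter 142 x 72 x 39 mm lying behind the work; leave it where it is.
- spool: Bystander: solder spool 52 mm in diameter, 33 mm high, standing behind the work; leave it where it is.

How it is judged:
On the way, in this order (a step that is already met when the one before it is completed fails the run):
1. every nut has dropped through into the catch pan and all the spacers are still on the sieve (z of nut_1_mid in the frame of riddle between 0 and 0.035 m and x of nut_1_mid in the frame of riddle between -0.08 and 0.08 m and y of nut_1_mid in the frame of riddle between -0.105 and 0.095 m and z of nut_2_mid in the frame of riddle between 0 and 0.035 m and x of nut_2_mid in the frame of riddle between -0.08 and 0.08 m and y of nut_2_mid in the frame of riddle between -0.105 and 0.095 m and z of nut_3_mid in the frame of riddle between 0 and 0.035 m and x of nut_3_mid in the frame of riddle between -0.08 and 0.08 m and y of nut_3_mid in the frame of riddle between -0.105 and 0.095 m and z of nut_4_mid in the frame of riddle between 0 and 0.035 m and x of nut_4_mid in the frame of riddle between -0.08 and 0.08 m and y of nut_4_mid in the frame of riddle between -0.105 and 0.095 m and z of nut_5_mid in the frame of riddle between 0 and 0.035 m and x of nut_5_mid in the frame of riddle between -0.08 and 0.08 m and y of nut_5_mid in the frame of riddle between -0.105 and 0.095 m and z of nut_6_mid in the frame of riddle between 0 and 0.035 m and x of nut_6_mid in the frame of riddle between -0.08 and 0.08 m and y of nut_6_mid in the frame of riddle between -0.105 and 0.095 m and z of short_1_mid in the frame of sieve_floor between -0.002 and 0.06 m and y of each of short_1_mid, short_2_mid, long_1_mid, short_3_mid, long_2_mid in the frame of riddle above -0.115 m and z of short_2_mid in the frame of sieve_floor between -0.002 and 0.06 m and z of long_1_mid in the frame of sieve_floor between -0.002 and 0.06 m and z of short_3_mid in the frame of sieve_floor between -0.002 and 0.06 m and z of long_2_mid in the frame of sieve_floor between -0.002 and 0.06 m), for 0.2 s.
2. the sieve is tipped up (more than 0.35 rad) and all the spacers are off it, beyond its lip (value of joint sieve above 0.35 rad and y of each of short_1_mid, short_2_mid, long_1_mid, short_3_mid, long_2_mid in the frame of riddle below -0.13 m and height (world z) of each of short_1_mid, short_2_mid, long_1_mid, short_3_mid, long_2_mid below 0.05 m), for 0.1 s.
At the end, for the whole second after the job is handed in: Every nut lies in the catch pan; every short spacer lies inside the short gauge box and every long one inside the long gauge box (centre below the lid, at rest); the sieve is down level (within 0.06 rad) (z of nut_1_mid in the frame of riddle between 0 and 0.035 m and x of nut_1_mid in the frame of riddle between -0.08 and 0.08 m and y of nut_1_mid in the frame of riddle between -0.105 and 0.095 m and z of nut_2_mid in the frame of riddle between 0 and 0.035 m and x of nut_2_mid in the frame of riddle between -0.08 and 0.08 m and y of nut_2_mid in the frame of riddle between -0.105 and 0.095 m and z of nut_3_mid in the frame of riddle between 0 and 0.035 m and x of nut_3_mid in the frame of riddle between -0.08 and 0.08 m and y of nut_3_mid in the frame of riddle between -0.105 and 0.095 m and z of nut_4_mid in the frame of riddle between 0 and 0.035 m and x of nut_4_mid in the frame of riddle between -0.08 and 0.08 m and y of nut_4_mid in the frame of riddle between -0.105 and 0.095 m and z of nut_5_mid in the frame of riddle between 0 and 0.035 m and x of nut_5_mid in the frame of riddle between -0.08 and 0.08 m and y of nut_5_mid in the frame of riddle between -0.105 and 0.095 m and z of nut_6_mid in the frame of riddle between 0 and 0.035 m and x of nut_6_mid in the frame of riddle between -0.08 and 0.08 m and y of nut_6_mid in the frame of riddle between -0.105 and 0.095 m and x of short_1_mid in the frame of short_box between -0.035 and 0.035 m and y of short_1_mid in the frame of short_box between -0.058 and 0.058 m and z of each of short_1_mid, short_2_mid, short_3_mid in the frame of short_box below 0.042 m and linear speed of each of short_1, short_2, long_1, short_3, long_2 below 0.03 m/s and x of short_2_mid in the frame of short_box between -0.035 and 0.035 m and y of short_2_mid in the frame of short_box between -0.058 and 0.058 m and x of long_1_mid in the frame of long_box between -0.035 and 0.035 m and y of long_1_mid in the frame of long_box between -0.058 and 0.058 m and z of each of long_1_mid, long_2_mid in the frame of long_box below 0.042 m and x of short_3_mid in the frame of short_box between -0.035 and 0.035 m and y of short_3_mid in the frame of short_box between -0.058 and 0.058 m and x of long_2_mid in the frame of long_box between -0.035 and 0.035 m and y of long_2_mid in the frame of long_box between -0.058 and 0.058 m and value of joint sieve below 0.06 rad); the robot touches nothing.
It fails at once if the meter or the solder spool is shifted by more than 4 cm (distance of any of meter, spool from where it was at the start of the episode above 0.04 m).
Of short_1, short_2, long_1, short_3, long_2 only 4 to 5 are there at a start; the rules pass over those that are not, and their reading is None.
Of nut_1, nut_2, nut_3, nut_4, nut_5, nut_6 only 4 to 6 are there at a start; the rules pass over those that are not, and their reading is None.
At some moment in a run one of short_1, short_2, long_1, short_3, long_2 may be knocked a few centimetres aside while the robot is not near it.
Once in a run the grip may slacken for a moment while it holds something.
It also fails if it takes over 210 s, if anything falls off the work surface, if the arm or the gripper's body presses on something with over 40 N, if the wrist force passes 120 N, or if a joint passes its speed limit or range.

## Working session

There is one attempt and no reset: what is moved stays moved. The work goes in short steps, Python scripts to look and compute and a tool call to move; the robot and the scene stay as the last step left them, time stands still between calls to the robot, and variables do not carry over. Pictures are saved under pics/ and viewed, at most 14 in all, crops included, and the job is handed in when it is done.

Besides the shell and the picture viewer there is one more tool, called after ">>>" as name(argument=value, ...) on one line, values as JSON. arm_command: Moves the arm, as the interface text tells. Its arguments: {"type":"object","properties":{"xyz":{"type":"array"},"rot":{"type":"array"},"grip":{"type":"number"},"squeeze":{"type":"number"}},"required":["xyz","rot"]}

```bash
mkdir -p pics; cat > h.py <<'E'
import numpy as np, cv2
from bench import r
from scipy.spatial.transform import Rotation as R
def pic(n,f=None):
    im=r.camera(n)
    if f: cv2.imwrite('pics/'+f,im[:,:,::-1])
    return im
def w(n,p):
    T=np.array(r.camera_model(n)['T']); return (T@np.r_[p,1])[:3]
def ray(n,u,v,z):
    m=r.camera_model(n);T=np.array(m['T'])
    d=T[:3,:3]@np.array([(u-m['cx'])/m['fx'],-(v-m['cy'])/m['fy'],-1]);o=T[:3,3]
    return o+d*(z-o[2])/d[2]
def px(n,p):
    m=r.camera_model(n);T=np.array(m['T']);c=np.linalg.inv(T)@np.r_[p,1]
    return np.array([m['cx']+m['fx']*c[0]/-c[2], m['cy']-m['fy']*c[1]/-c[2]])
def spot(l,n,k=1,minc=0.3):
    return [(round(d['conf'],2),w(n,d['at']).round(4)) for d in r.spot_point(l,n)[:k] if d['conf']>minc]
E
python3 - <<'E'
from h import *
for n in('top','side'):
    pic(n,n+'0.png'); m=r.camera_model(n); print(n,{k:(np.round(v,3).tolist()) for k,v in m.items()})
for l in('riddle','sieve_hinge','sieve_handle','sieve_floor','tray','short_box','long_box','meter','spool'):
    print(l,spot(l,'top',2),spot(l,'side',1))
s=r.read_state();print(s['time'],s['ee_pos'],s['eef_rot'],s['width'])
E
```

```text
top {'fx': 378.094, 'fy': 378.094, 'cx': 319.633, 'cy': 195.016, 'T': [[-0.009, 0.987, -0.163, 0.378], [-1.0, -0.008, 0.004, -0.005], [0.003, 0.163, 0.987, 1.003], [0.0, 0.0, 0.0, 1.0]]}
side {'fx': 422.71, 'fy': 422.71, 'cx': 320.197, 'cy': 201.036, 'T': [[0.955, 0.14, -0.263, 0.197], [-0.298, 0.402, -0.866, -1.105], [-0.016, 0.905, 0.425, 0.617], [0.0, 0.0, 0.0, 1.0]]}
riddle [(0.8, array([ 0.4525,  0.1748, -0.0015]))] [(0.7, array([0.4497, 0.1543, 0.0554]))]
sieve_hinge [(0.78, array([0.4659, 0.0823, 0.0164]))] [(0.62, array([0.4597, 0.0843, 0.015 ]))]
sieve_handle [(0.77, array([0.4318, 0.305 , 0.0814])), (0.6, array([ 0.5129, -0.2881,  0.0007]))] [(0.69, array([0.4318, 0.3061, 0.0762]))]
sieve_floor [(0.88, array([0.45  , 0.1653, 0.0485]))] [(0.71, array([0.4486, 0.1671, 0.0517]))]
tray [(0.77, array([ 0.4839, -0.0553,  0.0035]))] [(0.92, array([ 0.4764, -0.0469,  0.0047]))]
short_box [(0.79, array([ 0.4034, -0.287 , -0.0005]))] [(0.61, array([ 0.4012, -0.2857, -0.0021]))]
long_box [(0.72, array([ 0.5115, -0.2883,  0.0009]))] [(0.97, array([ 5.111e-01, -2.878e-01, -4.000e-04]))]
meter [(0.92, array([ 0.6607, -0.1994,  0.002 ]))] [(0.6, array([ 0.6576, -0.1981,  0.0045]))]
spool [(0.85, array([ 0.6474,  0.0196, -0.0056]))] [(0.6, array([0.4598, 0.0809, 0.0174]))]
1.0 [0.14419152 0.60814152 0.20095665] [ 1.16145079e-01  9.93232259e-01  1.72927753e-05 -9.11237635e-06] 0.08699909746795431
```

View pics/top0.png

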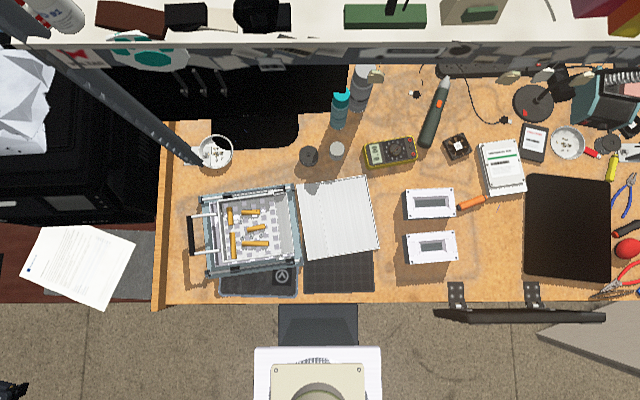

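View pics/side0.png

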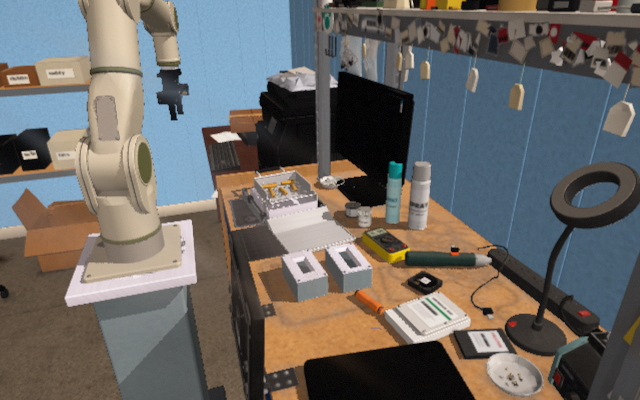

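The top view shows the riddle at about (250,230), with the handle at its left, at about (197,235). The tray is at (338,218), the long box at (430,203), the short box at (431,246), and five spacers lie on the sieve. I'll go over the handle next.

>>> arm_command(xyz=[[0.03,-0.03,0],[0.06,-0.06,0],[0.09,-0.09,0],[0.115,-0.12,0],[0.14,-0.15,-0.01],[0.165,-0.18,-0.02],[0.19,-0.205,-0.03],[0.215,-0.23,-0.04],[0.24,-0.255,-0.04],[0.265,-0.28,-0.04],[0.288,-0.3025,-0.04],[0.288,-0.3025,-0.04],[0.288,-0.3025,-0.04],[0.288,-0.3025,-0.04]], rot=[[0,0,0.05],[0,0,0.1],[0,0,0.15],[0,0,0.2],[0,0,0.25],[0,0,0.3],[0,0,0.35],[0,0,0.372],[0,0,0.372],[0,0,0.372],[0,0,0.372],[0,0,0.372],[0,0,0.372],[0,0,0.372]], grip=0.5)

```text
time: 2.17
ee_pos: [0.4316, 0.3063, 0.161]
eef_rot: [-0.07, 0.998, 0.0, -0.0]
ft_force: [-0.2, 0.3, -1.3]
width: 0.0436
grip_force: 0.0
```

>>> arm_command(xyz=[[0,0,-0.035],[0,0,-0.07],[0,0,-0.1],[0,0,-0.102],[0,0,-0.102],[0,0,-0.102]], rot=[[0,0,0],[0,0,0],[0,0,0],[0,0,0],[0,0,0],[0,0,0]])

```text
time: 2.67
ee_pos: [0.4324, 0.307, 0.0606]
eef_rot: [-0.07, 0.998, 0.001, 0.001]
ft_force: [0.7, -0.4, 1.1]
width: 0.0437
grip_force: 0.0
```

>>> arm_command(xyz=[[0,0,0],[0,0,0],[0,0,0],[0,0,0],[0,0,0],[0,0,0]], rot=[[0,0,0],[0,0,0],[0,0,0],[0,0,0],[0,0,0],[0,0,0]], grip=0, squeeze=25)

```text
time: 3.17
ee_pos: [0.4323, 0.3058, 0.0592]
eef_rot: [-0.07, 0.998, 0.0, 0.0]
ft_force: [0.2, 0.8, -0.2]
width: 0.0114
grip_force: 18.6
```

```bash
python3 - <<'E'
from h import *
im=pic('top'); cv2.imwrite('pics/c1.png',cv2.resize(im[175:285,180:305,::-1],None,fx=5,fy=5,interpolation=cv2.INTER_CUBIC))
for n in('top','side'):
    if n=='side': pic(n)
    for l in('nut_1_mid','short_1_mid','long_1_mid','sieve_floor'):print(n,l,spot(l,n,9,.2))
E
```

```text
top nut_1_mid []
top short_1_mid [(0.4, array([0.4899, 0.1637, 0.0542]))]
top long_1_mid [(0.53, array([0.4105, 0.1575, 0.0545]))]
top sieve_floor [(0.63, array([0.4497, 0.1645, 0.0506]))]
side nut_1_mid [(0.33, array([0.4092, 0.156 , 0.0563]))]
side short_1_mid [(0.6, array([0.4928, 0.169 , 0.0595]))]
side long_1_mid [(0.61, array([0.4083, 0.1538, 0.0569]))]
side sieve_floor [(0.57, array([0.451 , 0.1688, 0.0495]))]
```

View pics/c1.png

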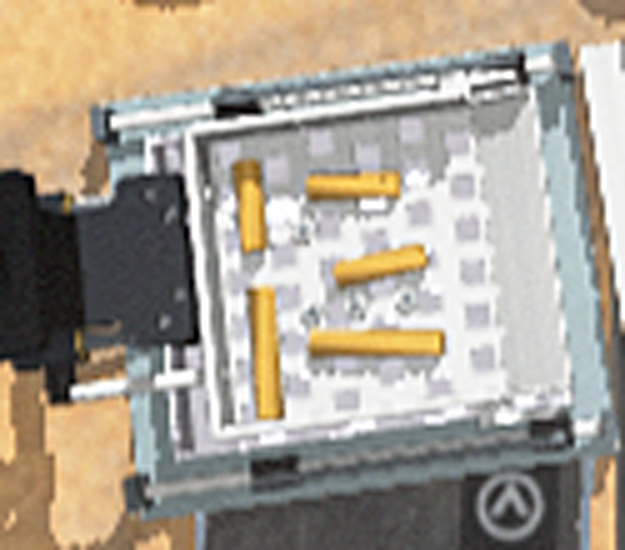

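The crop shows three short and two long spacers on the sieve. Small nuts are visible at crop (312,315), (358,308), (405,303) and (302,232). The handle is gripped, so I'll start shaking.

>>> arm_command(xyz=[[-0.001,0.008,0],[0.001,-0.008,0],[-0.001,0.008,0],[0.001,-0.008,0],[-0.001,0.008,0],[0.001,-0.008,0],[-0.001,0.008,0],[0.001,-0.008,0],[-0.001,0.008,0],[0.001,-0.008,0],[-0.001,0.008,0],[0.001,-0.008,0],[-0.001,0.008,0],[0.001,-0.008,0],[-0.001,0.008,0],[0.001,-0.008,0],[-0.001,0.008,0],[0.001,-0.008,0],[0,0,0],[0,0,0]], rot=[[0,0,0],[0,0,0],[0,0,0],[0,0,0],[0,0,0],[0,0,0],[0,0,0],[0,0,0],[0,0,0],[0,0,0],[0,0,0],[0,0,0],[0,0,0],[0,0,0],[0,0,0],[0,0,0],[0,0,0],[0,0,0],[0,0,0],[0,0,0]])

```text
time: 5.33
ee_pos: [0.4342, 0.3094, 0.0629]
eef_rot: [-0.07, 0.998, 0.003, 0.003]
ft_force: [-3.3, -0.6, 27.4]
width: 0.0002
grip_force: 14.1
```

```bash
python3 - <<'E'
from h import *
im=pic('top'); cv2.imwrite('pics/c2.png',cv2.resize(im[180:280,210:305,::-1],None,fx=6,fy=6,interpolation=cv2.INTER_CUBIC))
E
```

```text
(no output)
```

View pics/c2.png

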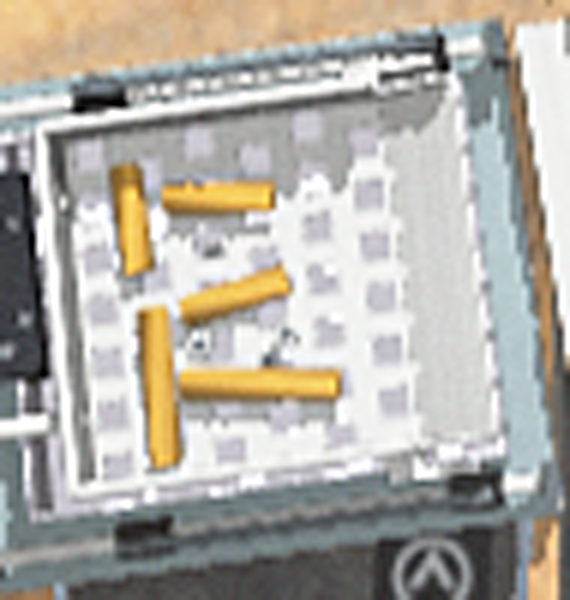

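Two or three nuts have already dropped, but the gripper reads fully shut, so the bar has slipped out. I'll look at it from the side.

```bash
python3 - <<'E'
from h import *
im=pic('side'); c=px('side',[.432,.3055,.078]).astype(int);print(c)
a,b=c[1]-45,c[0]-50
cv2.imwrite('pics/c3.png',cv2.resize(im[a:a+80,b:b+100,::-1],None,fx=7,fy=7,interpolation=cv2.INTER_CUBIC))
print(spot('sieve_handle','side',2),spot('sieve_floor','side',2))
s=r.read_state();print(s['ft_force'],s['torque'],s['width'])
E
```

```text
[267 169]
[(0.92, array([0.433 , 0.3084, 0.0806]))] [(0.93, array([0.4513, 0.1669, 0.0488]))]
[-3.52603087  0.23989129 29.49626211] [0.08393917 0.88155781 0.00673844] 0.00048186237338545217
```

View pics/c3.png

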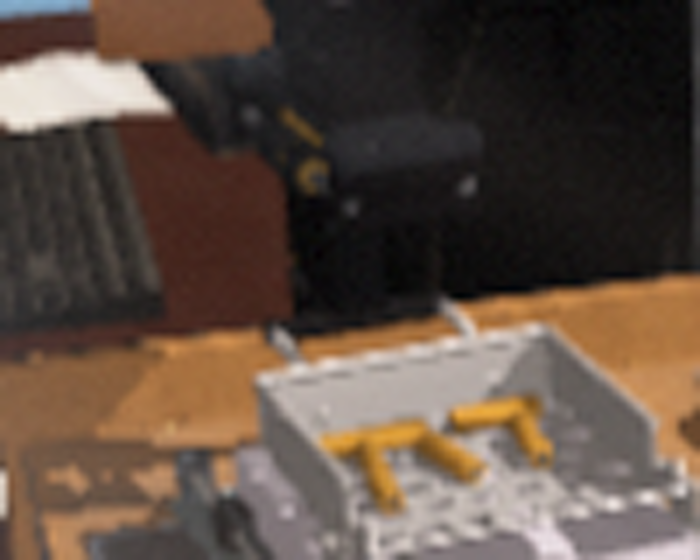

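>>> arm_command(xyz=[[0,0,0],[0,0,0],[0,0,0],[0,0,0]], rot=[[0,0,0],[0,0,0],[0,0,0],[0,0,0]], grip=0.4)

```text
time: 5.87
ee_pos: [0.4342, 0.3093, 0.0629]
eef_rot: [-0.07, 0.998, 0.003, 0.003]
ft_force: [-3.4, 0.4, 28.9]
width: 0.0195
grip_force: 14.5
```

>>> arm_command(xyz=[[0,0,-0.004],[0,0,-0.008],[0,0,-0.008],[0,0,-0.008]], rot=[[0,0,0],[0,0,0],[0,0,0],[0,0,0]])

```text
time: 6.2
ee_pos: [0.4343, 0.3139, 0.0613]
eef_rot: [-0.071, 0.997, 0.006, 0.004]
ft_force: [-26.6, -1.0, 88.6]
width: 0.0341
grip_force: 44.5
```

>>> arm_command(xyz=[[0,0,0],[0,0,0],[0,0,0],[0,0,0],[0,0,0],[0,0,0]], rot=[[0,0,0],[0,0,0],[0,0,0],[0,0,0],[0,0,0],[0,0,0]], grip=0, squeeze=30)

```text
time: 6.7
ee_pos: [0.4345, 0.3136, 0.0611]
eef_rot: [-0.071, 0.997, 0.006, 0.004]
ft_force: [-25.3, -4.3, 86.2]
width: 0.0041
grip_force: 43.2
```

>>> arm_command(xyz=[[0,0,0.02],[0,0,0.04],[0,0,0.06],[0,0,0.06],[0,0,0.06],[0,0,0.06]], rot=[[0,0,0],[0,0,0],[0,0,0],[0,0,0],[0,0,0],[0,0,0]], grip=0.5)

```text
time: 7.2
ee_pos: [0.4317, 0.3058, 0.1102]
eef_rot: [-0.07, 0.998, -0.0, -0.0]
ft_force: [-0.6, 0.1, -0.5]
width: 0.0361
grip_force: 0.0
```

```bash
python3 - <<'E'
from h import *
for n in('top','side'):
    im=pic(n); print(n,spot('sieve_handle',n,2),spot('sieve_floor',n,2),spot('sieve_hinge',n,2))
c=px('side',[.432,.3055,.078]).astype(int)
a,b=c[1]-60,c[0]-50
cv2.imwrite('pics/c4.png',cv2.resize(im[a:a+80,b:b+100,::-1],None,fx=7,fy=7,interpolation=cv2.INTER_CUBIC))
s=r.read_state();print(s['ee_pos'],s['ft_force'],s['torque'],s['width'])
E
```

```text
top [] [(0.86, array([0.4522, 0.1706, 0.0503]))] [(0.63, array([0.413 , 0.1623, 0.0559]))]
side [(0.63, array([0.4345, 0.3089, 0.0796]))] [(0.66, array([0.4491, 0.1687, 0.0499]))] [(0.56, array([0.4589, 0.087 , 0.0153]))]
[0.43208174 0.30556343 0.11064806] [-1.18173678 -0.11532342 -0.37411149] [-0.01939925  0.02869542 -0.01722598] 0.04325222918770915
```

View pics/c4.png

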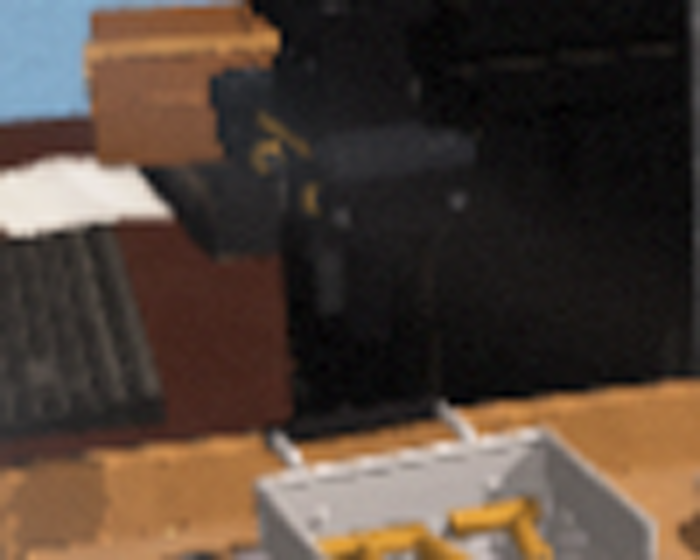

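>>> arm_command(xyz=[[0,0.002,-0.02],[0,0.002,-0.04],[0,0.002,-0.052],[0,0.002,-0.052],[0,0.002,-0.052]], rot=[[0,0,0],[0,0,0],[0,0,0],[0,0,0],[0,0,0]])

```text
time: 8.02
ee_pos: [0.432, 0.3074, 0.0588]
eef_rot: [-0.069, 0.998, -0.0, -0.0]
ft_force: [0.1, 1.2, -0.0]
width: 0.0434
grip_force: 0.0
```

>>> arm_command(xyz=[[0,0,0],[0,0,0],[0,0,0],[0,0,0],[0,0,0],[0,0,0]], rot=[[0,0,0],[0,0,0],[0,0,0],[0,0,0],[0,0,0],[0,0,0]], grip=0.1, squeeze=6)

```text
time: 8.52
ee_pos: [0.4323, 0.308, 0.0593]
eef_rot: [-0.07, 0.998, 0.0, 0.0]
ft_force: [-1.1, 0.9, 0.7]
width: 0.0125
grip_force: 0.6
```

>>> arm_command(xyz=[[0,0,0],[0,0,0],[0,0,0],[0,0,0]], rot=[[0,0,0],[0,0,0],[0,0,0],[0,0,0]])

```text
time: 8.85
ee_pos: [0.4323, 0.3079, 0.0592]
eef_rot: [-0.07, 0.998, 0.0, 0.0]
ft_force: [-0.2, 1.5, 1.3]
width: 0.0121
grip_force: 6.0
```

>>> arm_command(xyz=[[-0.0003,0.002,0],[-0.0006,0.004,0],[-0.0008,0.006,0],[-0.0008,0.006,0]], rot=[[0,0,0],[0,0,0],[0,0,0],[0,0,0]])

```text
time: 9.18
ee_pos: [0.4314, 0.3143, 0.0591]
eef_rot: [-0.07, 0.998, 0.0, 0.0]
ft_force: [-0.5, 0.8, 2.5]
width: 0.0119
grip_force: 6.2
```

>>> arm_command(xyz=[[-0.0003,0.002,0],[-0.0005,0.004,0],[-0.0005,0.004,0]], rot=[[0,0,0],[0,0,0],[0,0,0]])

```text
time: 9.43
ee_pos: [0.4312, 0.3159, 0.0588]
eef_rot: [-0.069, 0.998, -0.001, -0.0]
ft_force: [0.2, -6.7, 6.2]
width: 0.0123
grip_force: 6.7
```

>>> arm_command(xyz=[[0.0017,-0.012,0],[0.0017,-0.012,0],[0.0006,-0.004,0],[0.0006,-0.004,0],[0.0028,-0.02,0],[0.0028,-0.02,0],[0.0006,-0.004,0],[0.0006,-0.004,0],[0.0028,-0.02,0],[0.0028,-0.02,0],[0.0017,-0.012,0],[0.0017,-0.012,0]], rot=[[0,0,0],[0,0,0],[0,0,0],[0,0,0],[0,0,0],[0,0,0],[0,0,0],[0,0,0],[0,0,0],[0,0,0],[0,0,0],[0,0,0]], squeeze=18, grip=0)

```text
time: 10.43
ee_pos: [0.4323, 0.3064, 0.0594]
eef_rot: [-0.07, 0.998, 0.0, -0.0]
ft_force: [-1.5, 1.4, 7.2]
width: 0.0106
grip_force: 17.7
```

```bash
python3 - <<'E'
from h import *
im=pic('top'); cv2.imwrite('pics/c5.png',cv2.resize(im[180:280,210:305,::-1],None,fx=6,fy=6,interpolation=cv2.INTER_CUBIC))
E
```

```text
(no output)
```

View pics/c5.png

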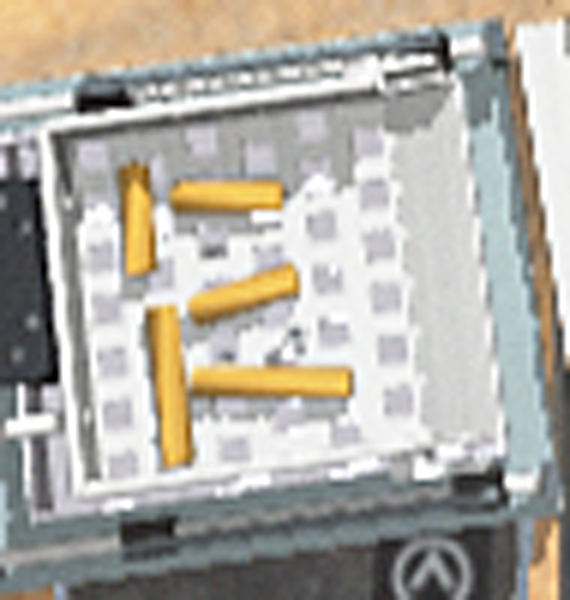

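>>> arm_command(xyz=[[0,0,0],[0,0,-0.002],[0,0,-0.004],[0,0,-0.004]], rot=[[0,0,0],[0,0,0],[0,0,0],[0,0,0]], squeeze=5, grip=0.3)

```text
time: 10.82
ee_pos: [0.4322, 0.3049, 0.054]
eef_rot: [-0.069, 0.998, -0.001, -0.001]
ft_force: [-0.4, -0.2, 0.4]
width: 0.0243
grip_force: 0.0
```

>>> arm_command(xyz=[[0,0,0],[0,0,0],[0,0,0],[0,0,0],[0,0,0]], rot=[[0,0,0],[0,0,0],[0,0,0],[0,0,0],[0,0,0]], grip=0, squeeze=12)

```text
time: 11.23
ee_pos: [0.4325, 0.3056, 0.0549]
eef_rot: [-0.07, 0.998, -0.0, -0.0]
ft_force: [0.5, -0.2, -1.5]
width: 0.0138
grip_force: 12.0
```

The grip is now centred: width 13.8 mm and no side force. I'll shake again.

>>> arm_command(xyz=[[-0.0012,0.009,-0.001],[0.0012,-0.009,-0.001],[-0.0012,0.009,-0.001],[0.0012,-0.009,-0.001],[-0.0012,0.009,-0.001],[0.0012,-0.009,-0.001],[-0.0012,0.009,-0.001],[0.0012,-0.009,-0.001],[-0.0012,0.009,-0.001],[0.0012,-0.009,-0.001],[-0.0012,0.009,-0.001],[0.0012,-0.009,-0.001],[-0.0012,0.009,-0.001],[0.0012,-0.009,-0.001],[-0.0012,0.009,-0.001],[0.0012,-0.009,-0.001],[0,0,-0.001],[0,0,-0.001]], rot=[[0,0,0],[0,0,0],[0,0,0],[0,0,0],[0,0,0],[0,0,0],[0,0,0],[0,0,0],[0,0,0],[0,0,0],[0,0,0],[0,0,0],[0,0,0],[0,0,0],[0,0,0],[0,0,0],[0,0,0],[0,0,0]], squeeze=25)

```text
time: 12.73
ee_pos: [0.4326, 0.3066, 0.0546]
eef_rot: [-0.069, 0.998, 0.0, 0.0]
ft_force: [-1.0, 1.0, 4.1]
width: 0.0131
grip_force: 25.0
```

```bash
python3 - <<'E'
from h import *
im=pic('top'); im2=pic('side'); c=px('side',[.45,.16,.06]).astype(int); a,b=c[1]-32,c[0]-45
A=cv2.resize(im[185:275,210:290,::-1],(400,450),interpolation=cv2.INTER_CUBIC)
B=cv2.resize(im2[a:a+75,b:b+90-24,::-1],(396,450),interpolation=cv2.INTER_CUBIC)
cv2.imwrite('pics/c6.png',np.hstack([A,B]))
for n in('top','side'):print(n,spot('nut_1_mid',n,6,.15))
E
```

```text
top []
side [(0.59, array([0.4492, 0.1698, 0.0026]))]
```

View pics/c6.png

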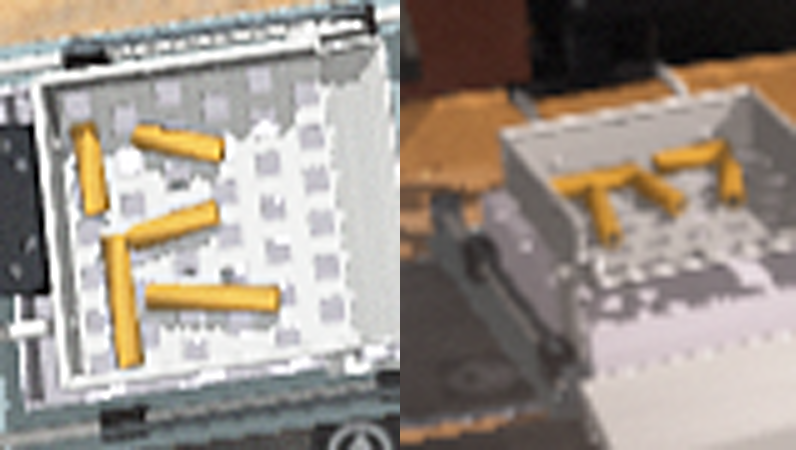

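Most nuts now look dark down in the holes, at (178,182), (190,270) and (228,273). There is a pale blob at (130,158) I can't identify. I'll shake more to be sure.

>>> arm_command(xyz=[[-0.0012,0.009,0],[0.0012,-0.009,0],[-0.0012,0.009,0],[0.0012,-0.009,0],[-0.0012,0.009,0],[0.0012,-0.009,0],[-0.0012,0.009,0],[0.0012,-0.009,0],[-0.0012,0.009,0],[0.0012,-0.009,0],[-0.0012,0.009,0],[0.0012,-0.009,0],[-0.0012,0.009,0],[0.0012,-0.009,0],[-0.0012,0.009,0],[0.0012,-0.009,0],[0,0,-0.001],[0,0,-0.001]], rot=[[0,0,0],[0,0,0],[0,0,0],[0,0,0],[0,0,0],[0,0,0],[0,0,0],[0,0,0],[0,0,0],[0,0,0],[0,0,0],[0,0,0],[0,0,0],[0,0,0],[0,0,0],[0,0,0],[0,0,0],[0,0,0]])

```text
time: 14.43
ee_pos: [0.433, 0.307, 0.0542]
eef_rot: [-0.069, 0.998, 0.001, 0.001]
ft_force: [-1.7, -0.3, 9.5]
width: 0.0135
grip_force: 25.0
```

>>> arm_command(xyz=[[-0.001,0.006,0],[-0.0012,0.009,0],[0,0,0],[0.0012,-0.009,0],[0,0,0],[-0.0012,0.009,0],[0,0,0],[0.0012,-0.009,0],[0,0,0],[-0.0012,0.009,0],[0,0,0],[0.0012,-0.009,0],[-0.0012,0.009,0],[0.0012,-0.009,0],[-0.0012,0.009,0],[0.0012,-0.009,0],[-0.0012,0.009,0],[0.0012,-0.009,0],[0,0,0],[0,0,0]], rot=[[0,0,0],[0,0,0],[0,0,0],[0,0,0],[0,0,0],[0,0,0],[0,0,0],[0,0,0],[0,0,0],[0,0,0],[0,0,0],[0,0,0],[0,0,0],[0,0,0],[0,0,0],[0,0,0],[0,0,0],[0,0,0],[0,0,0],[0,0,0]])

```text
time: 16.1
ee_pos: [0.4336, 0.3065, 0.0539]
eef_rot: [-0.069, 0.998, 0.001, 0.001]
ft_force: [2.5, 1.3, 5.3]
width: 0.013
grip_force: 25.0
```

```bash
python3 - <<'E'
from h import *
ims=[pic('top') for _ in range(3)]
im=np.mean(ims,0).astype(np.uint8)
A=cv2.resize(im[188:272,212:285,::-1],None,fx=7,fy=7,interpolation=cv2.INTER_CUBIC)
cv2.imwrite('pics/c7.png',A)
for n in('top','side'):
    if n=='side':pic(n)
    print(n,spot('nut_1_mid',n,6,.15))
E
```

```text
top [(0.36, array([0.4611, 0.0809, 0.0174])), (0.17, array([0.4081, 0.1678, 0.0559]))]
side []
```

View pics/c7.png

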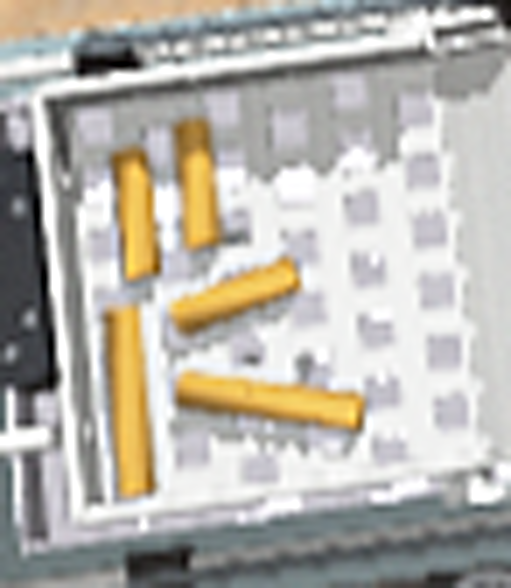

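```bash
cat > dk.py <<'E'
from h import *
im=np.mean([pic('top') for _ in range(3)],0)
g=cv2.GaussianBlur(im.astype(np.uint8),(0,0),.7).astype(int)
gray=g.mean(2); sat=g.max(2)-g.min(2)
out=[]
for v in range(200,262):
  for u in range(224,284):
    if gray[v,u]<165 and sat[v-1:v+2,u-1:u+2].max()<40 and gray[v,u]==gray[v-2:v+3,u-2:u+3].min() : out.append((u,v,int(gray[v,u])))
print(out)
E
python3 dk.py
```

```text
[(237, 200, 95), (229, 201, 102), (259, 204, 164), (250, 207, 160), (247, 239, 158), (255, 240, 153), (224, 247, 141), (224, 252, 135), (281, 255, 147), (277, 256, 155), (225, 258, 134)]
```

>>> arm_command(xyz=[[-0.0005,0.003,0],[-0.0008,0.006,0],[-0.001,0.008,0],[-0.001,0.008,0]], rot=[[0,0,0],[0,0,0],[0,0,0],[0,0,0]])

```text
time: 16.88
ee_pos: [0.4326, 0.3145, 0.0538]
eef_rot: [-0.069, 0.998, 0.001, 0.001]
ft_force: [0.4, 0.8, 6.7]
width: 0.0131
grip_force: 25.0
```

```bash
python3 dk.py; python3 - <<'E'
from h import *
im=np.mean([pic('top') for _ in range(3)],0).astype(np.uint8)
A=cv2.resize(im[188:272,212:285,::-1],None,fx=7,fy=7,interpolation=cv2.INTER_CUBIC)
cv2.imwrite('pics/c8.png',A)
E
```

```text
[(237, 200, 95), (277, 200, 151), (229, 201, 103), (272, 201, 148), (249, 203, 161), (253, 203, 164), (247, 209, 162), (243, 239, 125), (254, 240, 101), (278, 256, 163)]
```

View pics/c8.png

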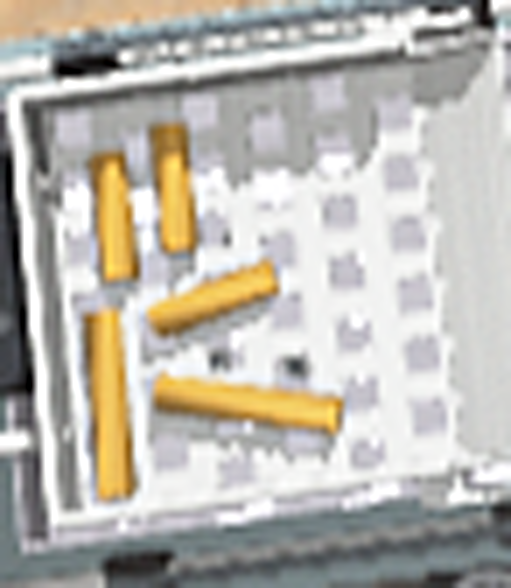

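The dark spots stayed fixed in the world at (254,240) and (243,239) while the floor moved by 3 px. Those nuts are in the pan, and no nut shows on the floor. Next I'll work out the tipping arc.

```bash
python3 - <<'E'
import numpy as np
L=.0235;y=.139
def P(t,f=.6):
    p=f*t
    return np.array([227e-3*np.cos(t)-.064*np.sin(t)-.227+L*np.sin(p), .227*np.sin(t)+.064*np.cos(t)-.064+L-L*np.cos(p),p])
def out(a,b,n,off=0):
    q=P(a); X=[];Rr=[]
    for t in np.linspace(a,b,n+1)[1:]:
        d=P(t)-q; dy=d[0]+off; X.append([round(-np.sin(y)*dy,4),round(np.cos(y)*dy,4),round(d[1],4)]);Rr.append([round(np.cos(y)*d[2],3),round(np.sin(y)*d[2],3),0])
    print(X);print(Rr)
out(0,.4,10,-.008);out(.4,.95,18)
E
```

```text
[[np.float64(0.0014), np.float64(-0.0101), np.float64(0.009)], [np.float64(0.0018), np.float64(-0.0126), np.float64(0.018)], [np.float64(0.0022), np.float64(-0.0155), np.float64(0.0268)], [np.float64(0.0026), np.float64(-0.0187), np.float64(0.0355)], [np.float64(0.0031), np.float64(-0.0222), np.float64(0.044)], [np.float64(0.0037), np.float64(-0.0261), np.float64(0.0524)], [np.float64(0.0042), np.float64(-0.0303), np.float64(0.0606)], [np.float64(0.0049), np.float64(-0.0348), np.float64(0.0686)], [np.float64(0.0056), np.float64(-0.0397), np.float64(0.0764)], [np.float64(0.0063), np.float64(-0.0448), np.float64(0.084)]]
[[np.float64(0.024), np.float64(0.003), 0], [np.float64(0.048), np.float64(0.007), 0], [np.float64(0.071), np.float64(0.01), 0], [np.float64(0.095), np.float64(0.013), 0], [np.float64(0.119), np.float64(0.017), 0], [np.float64(0.143), np.float64(0.02), 0], [np.float64(0.166), np.float64(0.023), 0], [np.float64(0.19), np.float64(0.027), 0], [np.float64(0.214), np.float64(0.03), 0], [np.float64(0.238), np.float64(0.033), 0]]
[[np.float64(0.0006), np.float64(-0.0041), np.
[... 1152 characters left out ...]
oat64(0.005), 0], [np.float64(0.054), np.float64(0.008), 0], [np.float64(0.073), np.float64(0.01), 0], [np.float64(0.091), np.float64(0.013), 0], [np.float64(0.109), np.float64(0.015), 0], [np.float64(0.127), np.float64(0.018), 0], [np.float64(0.145), np.float64(0.02), 0], [np.float64(0.163), np.float64(0.023), 0], [np.float64(0.182), np.float64(0.025), 0], [np.float64(0.2), np.float64(0.028), 0], [np.float64(0.218), np.float64(0.03), 0], [np.float64(0.236), np.float64(0.033), 0], [np.float64(0.254), np.float64(0.036), 0], [np.float64(0.272), np.float64(0.038), 0], [np.float64(0.291), np.float64(0.041), 0], [np.float64(0.309), np.float64(0.043), 0], [np.float64(0.327), np.float64(0.046), 0]]
```

>>> arm_command(xyz=[[0.0014,-0.01,0.009],[0.0018,-0.0125,0.018],[0.0022,-0.0155,0.027],[0.0026,-0.0185,0.0355],[0.003,-0.022,0.044],[0.0037,-0.026,0.0525],[0.0042,-0.03,0.0605],[0.005,-0.035,0.0685],[0.0056,-0.0395,0.0765],[0.0063,-0.045,0.084]], rot=[[0.024,0.003,0],[0.048,0.007,0],[0.071,0.01,0],[0.095,0.013,0],[0.119,0.017,0],[0.143,0.02,0],[0.166,0.023,0],[0.19,0.027,0],[0.214,0.03,0],[0.238,0.033,0]])

```text
time: 18.02
ee_pos: [0.4385, 0.2683, 0.1371]
eef_rot: [-0.069, 0.99, 0.12, -0.008]
ft_force: [4.2, 0.8, -3.0]
width: 0.0133
grip_force: 25.0
```

>>> arm_command(xyz=[[0.0006,-0.004,0.0055],[0.0012,-0.0085,0.011],[0.0018,-0.013,0.0165],[0.0024,-0.0175,0.022],[0.003,-0.0225,0.027],[0.0038,-0.027,0.032],[0.0045,-0.032,0.0365],[0.0052,-0.0375,0.041],[0.006,-0.043,0.0455],[0.0068,-0.048,0.05],[0.0075,-0.054,0.054],[0.0083,-0.0595,0.058],[0.009,-0.0655,0.0615],[0.01,-0.0715,0.065],[0.0108,-0.0775,0.0685],[0.0117,-0.0835,0.072],[0.0126,-0.09,0.075],[0.0135,-0.096,0.0775],[0.0135,-0.096,0.0775],[0.0135,-0.096,0.0775]], rot=[[0.018,0.003,0],[0.036,0.005,0],[0.054,0.008,0],[0.073,0.01,0],[0.091,0.013,0],[0.109,0.015,0],[0.127,0.018,0],[0.145,0.02,0],[0.163,0.023,0],[0.182,0.025,0],[0.2,0.028,0],[0.218,0.03,0],[0.236,0.033,0],[0.254,0.036,0],[0.272,0.038,0],[0.291,0.041,0],[0.309,0.043,0],[0.327,0.046,0],[0.327,0.046,0],[0.327,0.046,0]])

```text
time: 19.68
ee_pos: [0.4512, 0.1721, 0.2137]
eef_rot: [-0.066, 0.957, 0.28, -0.02]
ft_force: [0.9, -0.1, -3.1]
width: 0.0125
grip_force: 25.0
```

```bash
python3 - <<'E'
from h import *
a=pic('top');b=pic('side')
A=cv2.resize(a[160:290,190:400,::-1],None,fx=3,fy=3)
c=px('side',[.46,.03,.02]).astype(int);B=cv2.resize(b[c[1]-100:c[1]+60,c[0]-70:c[0]+90,::-1],(200,200))
cv2.imwrite('pics/c9.png',A)
# brass mask
h=cv2.cvtColor(a,cv2.COLOR_RGB2HSV);m=cv2.inRange(h,(14,130,90),(28,255,255));m[:150]=0;m[290:]=0
n,l,st,ce=cv2.connectedComponentsWithStats(m)
for i in range(1,n):
    if st[i,4]>15: print(st[i].tolist(),ce[i].round(1))
E
```

```text
[152, 150, 25, 140, 2183] [163.8 220.9]
[388, 150, 30, 17, 117] [403.6 161.2]
[605, 157, 14, 25, 191] [611.  168.6]
[466, 194, 19, 11, 57] [475.  199.6]
[249, 203, 5, 15, 29] [250.9 210.3]
[496, 209, 18, 13, 48] [505.9 215.2]
[507, 223, 10, 8, 31] [511.7 226.4]
[498, 230, 21, 21, 144] [509.1 239.3]
[512, 247, 7, 9, 18] [514.2 251.6]
[499, 249, 15, 12, 48] [506.1 255.3]
[488, 257, 7, 9, 27] [490.7 259.7]
[612, 262, 9, 6, 17] [615.  264.1]
[485, 279, 18, 11, 62] [495.3 285.1]
[508, 279, 5, 11, 36] [510.3 284.2]
```

View pics/c9.png

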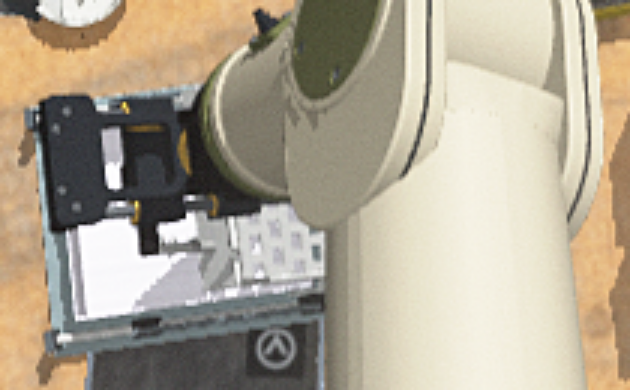

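The arm covers the tray in the top view, and no spacer is visible on the part of the sieve that shows. I'll check the side view for brass.

```bash
python3 - <<'E'
from h import *
b=pic('side')
c=px('side',[.46,.03,.03]).astype(int)
y0,x0=c[1]-60,c[0]-75
cv2.imwrite('pics/c10.png',cv2.resize(b[y0:y0+115,x0:x0+150,::-1],None,fx=5,fy=5));print(x0,y0)
for l in('short_1_mid','long_1_mid'):print(l,spot(l,'side',5,.2))
E
```

```text
220 153
short_1_mid [(0.67, array([0.4608, 0.0715, 0.0149])), (0.52, array([ 0.5247, -0.0493,  0.0151]))]
long_1_mid [(0.65, array([ 0.6578, -0.1959,  0.0015])), (0.62, array([ 0.421 , -0.058 ,  0.0124])), (0.42, array([ 6.463e-01,  2.550e-02, -1.000e-04]))]
```

View pics/c10.png

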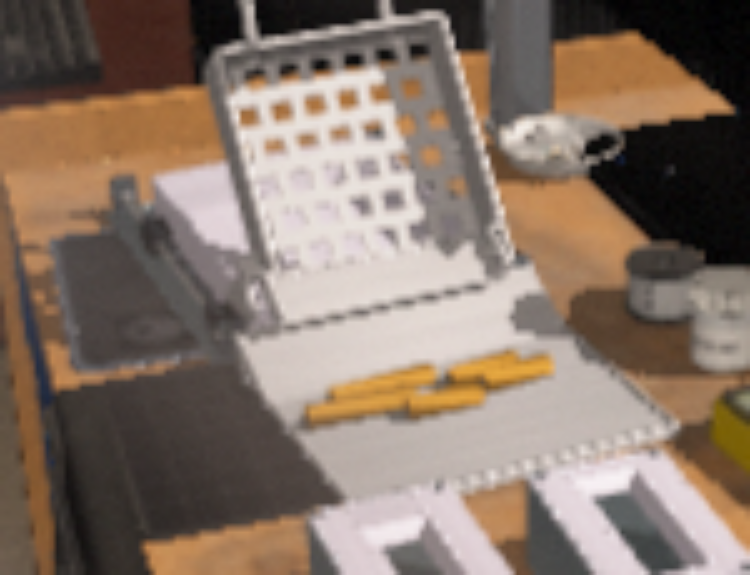

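All five spacers are on the tray floor and the sieve is empty. I'll lower the sieve along the same arc.

>>> arm_command(xyz=[[-0.0018,0.0125,-0.0055],[-0.0035,0.0245,-0.0125],[-0.0052,0.0365,-0.0195],[-0.0067,0.048,-0.0275],[-0.0083,0.0585,-0.0365],[-0.0097,0.069,-0.0455],[-0.0111,0.0785,-0.0555],[-0.0123,0.0875,-0.0665],[-0.0135,0.096,-0.0775],[-0.0149,0.1065,-0.0925],[-0.0161,0.115,-0.109],[-0.0173,0.1225,-0.126],[-0.0182,0.129,-0.1435],[-0.019,0.133,-0.161],[-0.019,0.133,-0.161]], rot=[[-0.036,-0.005,0],[-0.073,-0.01,0],[-0.109,-0.016,0],[-0.145,-0.021,0],[-0.182,-0.026,0],[-0.218,-0.031,0],[-0.254,-0.036,0],[-0.291,-0.041,0],[-0.327,-0.046,0],[-0.375,-0.052,0],[-0.422,-0.059,0],[-0.47,-0.066,0],[-0.517,-0.072,0],[-0.565,-0.079,0],[-0.565,-0.079,0]])

```text
time: 21.18
ee_pos: [0.4325, 0.31, 0.0528]
eef_rot: [-0.072, 0.997, -0.0, 0.002]
ft_force: [5.0, 2.7, -0.8]
width: 0.0131
grip_force: 25.0
```

>>> arm_command(xyz=[[0,0,0],[0,0,0],[0,0,0.03],[0,0,0.07],[0,-0.03,0.11],[0,-0.07,0.12],[-0.02,-0.11,0.12],[-0.03,-0.15,0.12],[-0.03,-0.15,0.12]], rot=[[0,0,0],[0,0,0],[0,0,0],[0,0,0],[0,0,0],[0,0,0],[0,0,0],[0,0,0],[0,0,0]], grip=0.5)

```text
time: 21.93
ee_pos: [0.4012, 0.1499, 0.174]
eef_rot: [-0.067, 0.998, 0.0, -0.0]
ft_force: [0.7, -0.1, -0.1]
width: 0.0431
grip_force: 0.0
```

```bash
cat > br.py <<'E'
from h import *
def brass():
    a=np.mean([pic('top') for _ in range(2)],0).astype(np.uint8)
    h=cv2.cvtColor(a,cv2.COLOR_RGB2HSV);m=cv2.inRange(h,(12,140,80),(30,255,255))
    k=np.zeros_like(m);k[178:262,297:384]=255;m&=k
    n,l,st,ce=cv2.connectedComponentsWithStats(m)
    for i in range(1,n):
        if st[i,4]<12: continue
        p=np.argwhere(l==i)[:,::-1].astype(np.float32)
        W=np.array([ray('top',u,v,.014)[:2] for u,v in p]).astype(np.float32)
        (c,sz,an)=cv2.minAreaRect(W*1000)
        an=an if sz[0]>sz[1] else an+90
        print('c',np.round(c),'len',round(max(sz)),'wid',round(min(sz)),'axis deg from +x',round((an+90)%180-90),'px',ce[i].round(1),st[i,4])
    return a
E
python3 - <<'E'
from br import *
a=brass()
cv2.imwrite('pics/c11.png',cv2.resize(a[170:270,200:400,::-1],None,fx=4,fy=4))
for l in('short_1_mid','long_1_mid','tray','long_box','short_box'):print(l,spot(l,'top',5,.2))
pic('side')
for l in('short_1_mid','long_1_mid','sieve_handle'):print(l,spot(l,'side',5,.2))
E
```

```text
c [525. -53.] len 43 wid 10 axis deg from +x 11 px [336.2 201. ] 61
c [508. -41.] len 42 wid 10 axis deg from +x 13 px [332.  207.5] 62
c [476. -71.] len 40 wid 10 axis deg from +x 3 px [343.2 219.7] 61
c [446. -42.] len 62 wid 10 axis deg from +x 9 px [332.3 231.2] 93
c [427. -61.] len 63 wid 11 axis deg from +x 4 px [340.  238.4] 97
short_1_mid [(0.47, array([ 0.5231, -0.0529,  0.0103]))]
long_1_mid [(0.41, array([ 0.4278, -0.0565,  0.0109]))]
tray [(0.84, array([ 0.483, -0.056,  0.002]))]
long_box [(0.76, array([ 0.5163, -0.2919,  0.0014]))]
short_box [(0.77, array([ 0.3987, -0.2853,  0.0025]))]
short_1_mid [(0.69, array([ 0.424 , -0.0596,  0.0097])), (0.43, array([ 0.5287, -0.0501,  0.0164]))]
long_1_mid [(0.51, array([ 0.4214, -0.0601,  0.0095]))]
sieve_handle [(0.58, array([0.4337, 0.3099, 0.0771])), (0.4, array([ 0.4452, -0.0439,  0.0093]))]
```

View pics/c11.png

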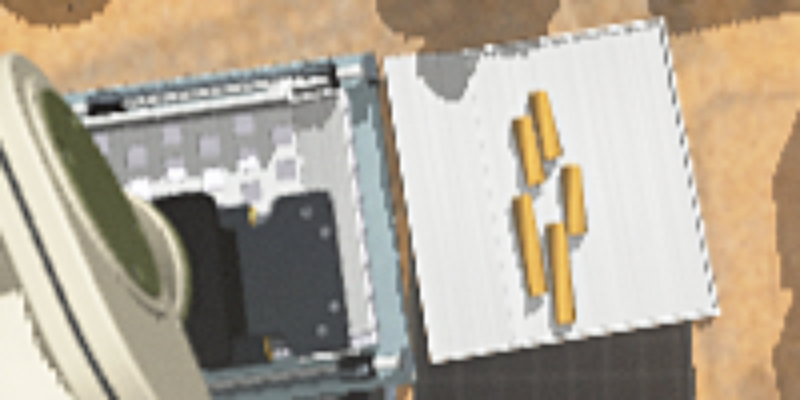

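Sieve is down at level. The image shows three short spacers at (545,125), (527,150) and (573,200), and two long ones at (528,245) and (560,275). Next I'll measure the boxes and check the wrist joint.

```bash
python3 - <<'E'
from h import *
a=np.mean([pic('top') for _ in range(3)],0).astype(np.uint8)
g=a.astype(int).mean(2)
for name,c in(('long',(.5125,-.289)),('short',(.4015,-.286))):
    u,v=px('top',[*c,.055]).astype(int); 
    m=np.zeros(g.shape,np.uint8); m[v-22:v+23,u-32:u+33]=(g[v-22:v+23,u-32:u+33]>205)*255
    cs,_=cv2.findContours(m,cv2.RETR_EXTERNAL,cv2.CHAIN_APPROX_NONE); q=max(cs,key=cv2.contourArea)
    W=np.array([ray('top',p[0][0],p[0][1],.055)[:2] for p in q]).astype(np.float32)*1000
    print(name,(u,v),'lid',np.round(cv2.minAreaRect(W)[0]),np.round(cv2.minAreaRect(W)[1]),cv2.minAreaRect(W)[2])
    f=np.zeros_like(m);cv2.drawContours(f,[q],-1,255,-1); s=((g<190)*255).astype(np.uint8)&cv2.erode(f,np.ones((5,5)))
    P=np.argwhere(s>0)[:,::-1]; W=np.array([ray('top',p[0],p[1],.048)[:2] for p in P]).astype(np.float32)*1000
    r_=cv2.minAreaRect(W);print('slot',np.round(r_[0]),np.round(r_[1]),r_[2],len(P))
s=r.read_state();print(np.round(s['joint_positions'],2),s['ee_pos'],s['eef_rot'])
E
```

```text
long (np.int64(430), np.int64(202)) lid [ 514. -290.] [ 76. 122.] 2.1756932735443115
slot [ 513. -292.] [ 64. 111.] 1.177667260169983 329
short (np.int64(431), np.int64(246)) lid [ 402. -287.] [ 76. 122.] 4.563648700714111
slot [ 407. -290.] [120.  39.] 79.2423095703125 237
[-0.72 -0.09  0.24  1.99  0.02  1.24  1.21] [0.4023635  0.15584821 0.1733551 ] [-6.96528712e-02  9.97571281e-01 -4.71628037e-05 -1.24801117e-04]
```

>>> arm_command(xyz=[[0.001,-0.03,0],[0.002,-0.06,0],[0.003,-0.09,0],[0.004,-0.12,0],[0.005,-0.15,-0.01],[0.005,-0.18,-0.03],[0.005,-0.21,-0.05],[0.005,-0.218,-0.08],[0.005,-0.218,-0.11],[0.005,-0.218,-0.13],[0.005,-0.218,-0.13],[0.005,-0.218,-0.13]], rot=[[0,0,-0.03],[0,0,-0.07],[0,0,-0.07],[0,0,-0.07],[0,0,-0.07],[0,0,-0.07],[0,0,-0.07],[0,0,-0.07],[0,0,-0.07],[0,0,-0.07],[0,0,-0.07],[0,0,-0.07]], grip=0.3, squeeze=20)

```text
time: 23.63
ee_pos: [0.4068, -0.0625, 0.0434]
eef_rot: [-0.034, 0.999, -0.0, -0.001]
ft_force: [0.3, 0.5, -0.3]
width: 0.0259
grip_force: 0.0
```

>>> arm_command(xyz=[[0,0,-0.015],[0,0,-0.028],[0,0,-0.034],[0,0,-0.034]], rot=[[0,0,0],[0,0,0],[0,0,0],[0,0,0]])

```text
time: 23.97
ee_pos: [0.4076, -0.0621, 0.0098]
eef_rot: [-0.035, 0.999, 0.0, -0.0]
ft_force: [0.1, 0.4, -0.3]
width: 0.0262
grip_force: 0.0
```

>>> arm_command(xyz=[[0,0,-0.0025],[0,0,-0.0025],[0,0,-0.0025],[0,0,-0.0025],[0,0,-0.0025],[0,0,-0.0025]], rot=[[0,0,0],[0,0,0],[0,0,0],[0,0,0],[0,0,0],[0,0,0]], grip=0)

```text
time: 24.47
ee_pos: [0.4075, -0.0623, 0.0072]
eef_rot: [-0.035, 0.999, 0.0, 0.0]
ft_force: [0.4, 0.6, 0.4]
width: 0.0017
grip_force: 0.0
```

>>> arm_command(xyz=[[0,0,0.02],[0,0,0.05],[0,0,0.09],[0,0,0.1],[0,0,0.1]], rot=[[0,0,0],[0,0,0],[0,0,0],[0,0,0],[0,0,0]])

```text
time: 24.88
ee_pos: [0.4096, -0.0622, 0.11]
eef_rot: [-0.035, 0.999, 0.001, 0.003]
ft_force: [-0.4, 0.2, -0.8]
width: 0.0004
grip_force: 0.0
```

```bash
python3 - <<'E'
from br import *
a=brass()
b=pic('side');print(spot('long_1_mid','side',3),spot('short_1_mid','side',4))
c=px('side',[.44,-.05,.03]).astype(int)
y0,x0=c[1]-55,c[0]-60
cv2.imwrite('pics/c12.png',np.hstack([cv2.resize(a[185:255,310:380,::-1],(400,400)),cv2.resize(b[y0:y0+100,x0:x0+100,::-1],(400,400))]));print(x0,y0)
E
```

```text
c [540. -49.] len 13 wid 8 axis deg from +x 17 px [334.8 195.2] 17
[] [(0.45, array([ 0.5242, -0.0501,  0.0157]))]
235 171
```

View pics/c12.png

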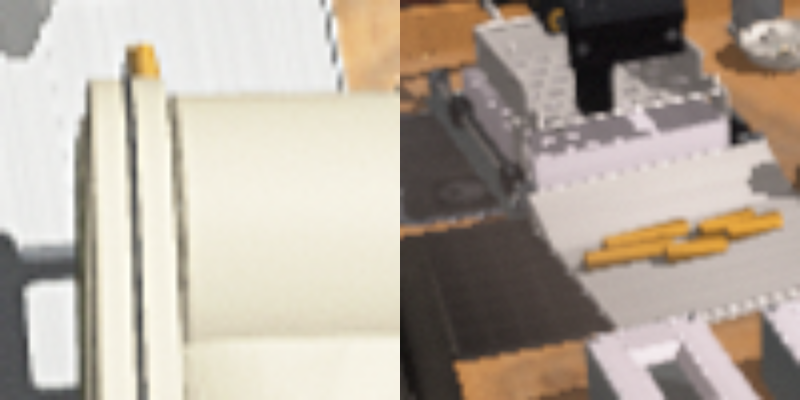

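The side view shows all five spacers unmoved, with the fingers raised and empty. I'll measure the rods from the side camera.

```bash
cat > bs.py <<'E'
from h import *
def sb():
    a=pic('side')
    h=cv2.cvtColor(a,cv2.COLOR_RGB2HSV);m=cv2.inRange(h,(12,140,80),(30,255,255))
    k=np.zeros_like(m)
    poly=np.array([px('side',[x,y,.01]) for x,y in((.38,.03),(.58,.06),(.6,-.13),(.4,-.155))]).astype(int);cv2.fillPoly(k,[poly],255);m&=k
    n,l,st,ce=cv2.connectedComponentsWithStats(m)
    for i in range(1,n):
        if st[i,4]<12: continue
        p=np.argwhere(l==i)[:,::-1]
        W=np.array([ray('side',u,v,.012)[:2] for u,v in p]).astype(np.float32)
        c,sz,an=cv2.minAreaRect(W*1000);an=an if sz[0]>sz[1] else an+90
        print('side c',np.round(c),np.round(sz),round((an+90)%180-90),st[i].tolist())
sb()
E
python3 bs.py; python3 -c "
from h import *
print(px('top',[.4075,-.0623,.0072]),r.read_state()['ee_pos'])"
```

```text
side c [471. -52.] [150.  53.] 3 [281, 224, 49, 13, 294]
[340.38364108 245.75087842] [ 0.4065466  -0.06241045  0.10584258]
```

```bash
python3 -c "
from h import *
for z in(.106,.116,.126,.136):print(z,px('side',[.4066,-.0624,z]),px('side',[.4066,-.0624,z])-[235,171])"
```

```text
0.106 [283.43126447 206.0339307 ] [48.43126447 35.0339307 ]
0.116 [283.24100986 202.78515783] [48.24100986 31.78515783]
0.126 [283.04936866 199.51270748] [48.04936866 28.51270748]
0.136 [282.85632564 196.21631988] [47.85632564 25.21631988]
```

Three cues agree: the fingertips really sit about 22 mm above the reported TCP. They are the bar grip width, the missed grasp, and this picture. I'll go lower, watching the force.

>>> arm_command(xyz=[[0,0,-0.035],[0,0,-0.07],[0,0,-0.1],[0,0,-0.112],[0,0,-0.112]], rot=[[0,0,0],[0,0,0],[0,0,0],[0,0,0],[0,0,0]], grip=0.3)

```text
time: 25.6
ee_pos: [0.4062, -0.0634, -0.0065]
eef_rot: [-0.034, 0.999, -0.001, -0.002]
ft_force: [-3.2, -1.9, 15.8]
width: 0.0233
grip_force: 14.1
```

>>> arm_command(xyz=[[0,0,-0.003],[0,0,-0.006],[0,0,-0.006]], rot=[[0,0,0],[0,0,0],[0,0,0]])

```text
time: 25.85
ee_pos: [0.4098, -0.0634, -0.0082]
eef_rot: [-0.034, 0.999, 0.0, 0.001]
ft_force: [-16.8, -4.3, 65.5]
width: 0.0259
grip_force: 39.2
```

>>> arm_command(xyz=[[0,0,0],[0,0,0],[0,0,0],[0,0,0],[0,0,0],[0,0,0]], rot=[[0,0,0],[0,0,0],[0,0,0],[0,0,0],[0,0,0],[0,0,0]], grip=0)

```text
time: 26.35
ee_pos: [0.4102, -0.0633, -0.0093]
eef_rot: [-0.034, 0.999, -0.0, 0.002]
ft_force: [-3.1, -4.1, 30.1]
width: 0.0106
grip_force: 24.9
```

>>> arm_command(xyz=[[0,0,0.015],[0,0,0.03],[0,0,0.06],[0,0,0.08],[0,0,0.08]], rot=[[0,0,0],[0,0,0],[0,0,0],[0,0,0],[0,0,0]])

```text
time: 26.77
ee_pos: [0.4093, -0.0625, 0.0717]
eef_rot: [-0.034, 0.999, 0.0, 0.002]
ft_force: [0.1, 0.4, -0.2]
width: 0.0003
grip_force: 0.0
```

```bash
python3 bs.py; python3 - <<'E'
from h import *
b=pic('side');c=px('side',[.43,-.06,.05]).astype(int)
y0,x0=c[1]-45,c[0]-50
cv2.imwrite('pics/c13.png',cv2.resize(b[y0:y0+90,x0:x0+100,::-1],None,fx=7,fy=6.5,interpolation=cv2.INTER_CUBIC));print(x0,y0)
s=r.read_state();print(s['ee_pos'],s['width'],s['grip_force'])
E
```

```text
side c [471. -54.] [154.  49.] 3 [281, 224, 49, 14, 301]
242 177
[ 0.40746091 -0.0622002   0.06877748] 0.00022987387678254366 0.0
```

View pics/c13.png

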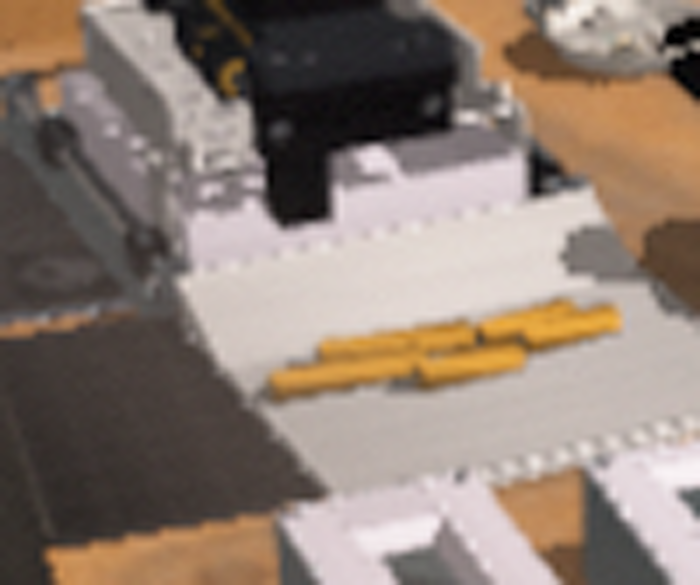

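```bash
python3 - <<'E'
from h import *
f=lambda a,b:(242+a/7,177+b/6.5)
for nm,(p,q) in dict(L2=((272,384),(415,367)),S3=((418,375),(525,357)),L1=((320,350),(475,330))).items():
    P=ray('side',*f(*p),.011);Q=ray('side',*f(*q),.011);print(nm,P.round(4),Q.round(4),((P+Q)/2).round(4),round(np.linalg.norm(P-Q),3))
E
```

```text
L2 [ 0.3944 -0.0601  0.011 ] [ 0.454  -0.0645  0.011 ] [ 0.4242 -0.0623  0.011 ] 0.06
S3 [ 0.4533 -0.0718  0.011 ] [ 0.4998 -0.0706  0.011 ] [ 0.4765 -0.0712  0.011 ] 0.047
L1 [ 0.4202 -0.0365  0.011 ] [ 0.487  -0.0397  0.011 ] [ 0.4536 -0.0381  0.011 ] 0.067
```

>>> arm_command(xyz=[[-0.007,0,0],[-0.007,0,-0.02],[-0.007,0,-0.05],[-0.007,0,-0.07],[-0.007,0,-0.08],[-0.007,0,-0.08]], rot=[[0,0,0],[0,0,0],[0,0,0],[0,0,0],[0,0,0],[0,0,0]], grip=0.25)

```text
time: 27.37
ee_pos: [0.3975, -0.0627, -0.0138]
eef_rot: [-0.034, 0.999, -0.001, -0.003]
ft_force: [-0.8, 0.7, -0.3]
width: 0.021
grip_force: 0.0
```

>>> arm_command(xyz=[[0,0,-0.002],[0,0,-0.002],[0,0,-0.002],[0,0,-0.002],[0,0,-0.002],[0,0,-0.002]], rot=[[0,0,0],[0,0,0],[0,0,0],[0,0,0],[0,0,0],[0,0,0]], grip=0, squeeze=20)

```text
time: 27.87
ee_pos: [0.4006, -0.0623, -0.0127]
eef_rot: [-0.035, 0.999, 0.0, 0.0]
ft_force: [-0.5, 0.1, -0.7]
width: 0.0127
grip_force: 20.0
```

>>> arm_command(xyz=[[0,0,0.01],[0,0,0.03],[0,0,0.06],[0,0,0.09],[0,0,0.1],[0,0,0.1]], rot=[[0,0,0],[0,0,0],[0,0,0],[0,0,0],[0,0,0],[0,0,0]], squeeze=35)

```text
time: 28.37
ee_pos: [0.4023, -0.0622, 0.0897]
eef_rot: [-0.035, 0.999, 0.001, 0.003]
ft_force: [0.4, 0.3, 0.3]
width: 0.0116
grip_force: 35.0
```

```bash
cat > sm.py <<'E'
from h import *
# all rod-like brass blobs in side image, pixel rects
a=pic('side');h=cv2.cvtColor(a,cv2.COLOR_RGB2HSV);m=cv2.inRange(h,(12,140,80),(30,255,255));m[:120]=0;m[320:]=0;m[:,:235]=0;m[:,400:]=0
n,l,st,ce=cv2.connectedComponentsWithStats(m)
for i in range(1,n):
    if st[i,4]>15:
        P=cv2.minAreaRect(np.argwhere(l==i)[:,::-1].astype(np.float32));print(np.round(P[0],1),np.round(P[1],1),round(P[2],1),st[i,:4].tolist())
s=r.read_state();print(s['ee_pos'],s['width'],s['grip_force'],px('side',s['ee_pos']))
E
python3 sm.py
```

```text
[253. 122.] [4. 8.] 90.0 [249, 120, 9, 5]
[344.7 165.2] [12.4 29.3] 82.6 [331, 159, 30, 15]
[305.2 170.4] [13.  23.5] 83.7 [293, 163, 25, 15]
[245.5 178.5] [15. 21.] 90.0 [235, 171, 22, 16]
[315.6 184.8] [19.2  5. ] 36.9 [308, 179, 17, 13]
[332.  193.5] [14.2  7.3] 18.4 [326, 189, 13, 10]
[294.  200.7] [ 4.2 14.4] 81.9 [287, 198, 15, 6]
[375.8 215.8] [8.4 2.1] 29.7 [372, 213, 9, 6]
[308.8 230.2] [ 8.7 41.6] 79.1 [288, 224, 42, 12]
[391.3 231. ] [9.5 3.5] 21.8 [387, 229, 10, 6]
[373.6 260.9] [45.3 40.8] 27.2 [357, 233, 43, 53]
[258.1 280.5] [42.1 10.2] 77.5 [249, 261, 17, 41]
[378.8 290.3] [5.7 9.1] 8.1 [376, 286, 7, 10]
[366.3 294.2] [15.   1.7] 39.8 [360, 290, 13, 10]
[334.5 300. ] [14. 33.] 90.0 [318, 293, 34, 15]
[314.2 305.5] [13.2 29.1] 85.6 [300, 299, 30, 15]
[367.5 310. ] [18. 63.] 90.0 [336, 301, 64, 19]
[ 0.40129026 -0.0621027   0.08800513] 0.011958554163332203 34.99364756047726 [281.89043546 212.0551636 ]
```

>>> arm_command(xyz=[[0.008,-0.015,0],[0.016,-0.03,0],[0.024,-0.045,0],[0.032,-0.06,0],[0.04,-0.075,0],[0.048,-0.09,0],[0.056,-0.105,0],[0.064,-0.12,0],[0.072,-0.135,0],[0.08,-0.15,0],[0.09,-0.165,0],[0.1,-0.18,0],[0.108,-0.195,0],[0.112,-0.2025,0],[0.112,-0.2025,0],[0.112,-0.2025,0],[0.112,-0.2025,0]], rot=[[0,0,-0.115],[0,0,-0.23],[0,0,-0.345],[0,0,-0.46],[0,0,-0.575],[0,0,-0.69],[0,0,-0.805],[0,0,-0.92],[0,0,-1.035],[0,0,-1.15],[0,0,-1.265],[0,0,-1.38],[0,0,-1.495],[0,0,-1.606],[0,0,-1.606],[0,0,-1.606],[0,0,-1.606]])

```text
time: 29.83
ee_pos: [0.5117, -0.2641, 0.0861]
eef_rot: [0.694, 0.72, -0.0, -0.001]
ft_force: [-0.5, 0.3, -0.8]
width: 0.0124
grip_force: 35.0
```

```bash
python3 - <<'E'
from h import *
a=pic('top');b=pic('side');cv2.imwrite('pics/t.png',a[:,:,::-1])
s=r.read_state();print(s['ee_pos'],s['eef_rot'],s['width'])
for n,im in(('top',a),('side',b)):
    h=cv2.cvtColor(im,cv2.COLOR_RGB2HSV);m=cv2.inRange(h,(12,140,80),(30,255,255))
    u,v=px(n,[.513,-.29,.11]).astype(int);k=np.zeros_like(m);k[v-30:v+30,u-30:u+30]=255;m&=k
    nn,l,st,ce=cv2.connectedComponentsWithStats(m)
    for i in range(1,nn):
        if st[i,4]>8: 
            p=np.argwhere(l==i)[:,::-1];W=np.array([ray(n,q[0],q[1],.113)[:2] for q in p]).astype(np.float32)*1000;R_=cv2.minAreaRect(W)
            print(n,ce[i].round(1),st[i].tolist(),np.round(R_[0]),np.round(R_[1]),round(R_[2]))
E
```

```text
[ 0.51207238 -0.26394844  0.08664247] [ 6.93885213e-01  7.20085517e-01  1.72124286e-04 -3.60826381e-04] 0.011931476689276847
side [374.3 215.2] [372, 213, 6, 5, 13] [ 617. -208.] [ 7. 24.] 1
side [322.7 226.5] [318, 224, 12, 7, 59] [ 472. -226.] [31. 27.] 73
side [349.1 236.9] [344, 229, 13, 16, 76] [ 513. -290.] [14. 75.] 0
side [369.2 248.9] [357, 232, 21, 35, 345] [ 534. -351.] [144.  45.] 66
```

The side view puts the rod at (0.513, -0.290), right over the slot. I'll lower and release.

>>> arm_command(xyz=[[0.001,-0.0005,-0.03],[0.001,-0.0005,-0.047],[0.001,-0.0005,-0.05],[0.001,-0.0005,-0.05],[0.001,-0.0005,-0.05]], rot=[[0,0,0],[0,0,0],[0,0,0],[0,0,0],[0,0,0]])

```text
time: 30.35
ee_pos: [0.5137, -0.2654, 0.0379]
eef_rot: [0.695, 0.719, 0.0, 0.0]
ft_force: [0.0, 0.1, -0.4]
width: 0.0119
grip_force: 35.0
```

>>> arm_command(xyz=[[0,0,0],[0,0,0],[0,0,0],[0,0,0.03],[0,0,0.07],[0,0,0.07]], rot=[[0,0,0],[0,0,0],[0,0,0],[0,0,0],[0,0,0],[0,0,0]], grip=0.3)

```text
time: 30.85
ee_pos: [0.5162, -0.2677, 0.1137]
eef_rot: [0.695, 0.719, 0.002, 0.004]
ft_force: [1.7, -0.7, 0.4]
width: 0.0255
grip_force: 0.0
```

>>> arm_command(xyz=[[-0.01,0.03,0],[-0.02,0.06,0],[-0.03,0.09,0],[-0.04,0.12,0],[-0.05,0.15,0],[-0.06,0.18,0],[-0.07,0.21,0],[-0.08,0.24,0],[-0.09,0.27,0],[-0.09,0.3,0],[-0.09,0.33,0.01],[-0.09,0.36,0.02],[-0.09,0.39,0.03],[-0.09,0.42,0.03],[-0.09,0.42,0.03]], rot=[[0,0,0.115],[0,0,0.23],[0,0,0.345],[0,0,0.46],[0,0,0.575],[0,0,0.69],[0,0,0.805],[0,0,0.92],[0,0,1.035],[0,0,1.15],[0,0,1.265],[0,0,1.38],[0,0,1.495],[0,0,1.66],[0,0,1.66]])

```text
time: 32.1
ee_pos: [0.4233, 0.1607, 0.138]
eef_rot: [-0.068, 0.998, 0.001, 0.001]
ft_force: [-1.6, 0.9, -0.3]
width: 0.0262
grip_force: 0.0
```

```bash
python3 - <<'E'
from br import *
a=brass()
im=a.copy(); u,v=px('top',[.5,-.17,.0]).astype(int)
cv2.imwrite('pics/c14.png',cv2.resize(a[180:270,310:470,::-1],None,fx=5,fy=5))
s=r.read_state();print(s['ee_pos'],s['eef_rot'])
# brass in boxes
h=cv2.cvtColor(a,cv2.COLOR_RGB2HSV);m=cv2.inRange(h,(12,120,50),(30,255,255));print('long',np.argwhere(m[185:225,400:460]).mean(0) if m[185:225,400:460].any() else None, m[185:225,405:455].sum()//255,'short',m[228:268,405:455].sum()//255)
E
```

```text
c [526. -52.] len 42 wid 10 axis deg from +x 13 px [336.1 200.8] 60
c [509. -42.] len 43 wid 10 axis deg from +x 12 px [332.1 207.1] 63
c [476. -72.] len 40 wid 10 axis deg from +x 5 px [343.6 219.8] 62
c [452. -42.] len 60 wid 8 axis deg from +x -1 px [332.5 228.5] 96
[0.42351494 0.1555332  0.13731223] [-6.27811342e-02  9.98027239e-01  1.26156107e-04  3.79228261e-04]
long [ 2.24358974 26.16666667] 75 short 59
```

L2 has left the tray and nothing brass lies on the long lid. The picture allowance is used up, so I'll go on by numbers only. Next is L1 at (0.452, -0.042).

>>> arm_command(xyz=[[0.003,-0.03,0],[0.006,-0.065,0],[0.01,-0.1,0],[0.013,-0.13,-0.01],[0.0165,-0.165,-0.03],[0.0165,-0.1975,-0.05],[0.0165,-0.1975,-0.08],[0.0165,-0.1975,-0.105],[0.0165,-0.1975,-0.125],[0.0165,-0.1975,-0.135],[0.0165,-0.1975,-0.135]], rot=[[0,0,-0.05],[0,0,-0.1],[0,0,-0.14],[0,0,-0.14],[0,0,-0.14],[0,0,-0.14],[0,0,-0.14],[0,0,-0.14],[0,0,-0.14],[0,0,-0.14],[0,0,-0.14]], grip=0.25, squeeze=20)

```text
time: 33.12
ee_pos: [0.4383, -0.0439, 0.0006]
eef_rot: [0.01, 1.0, -0.001, -0.001]
ft_force: [0.9, -0.9, -0.3]
width: 0.0213
grip_force: 0.0
```

>>> arm_command(xyz=[[0,0,-0.007],[0,0,-0.015],[0,0,-0.015],[0,0,-0.015]], rot=[[0,0,0],[0,0,0],[0,0,0],[0,0,0]])

```text
time: 33.45
ee_pos: [0.44, -0.0428, -0.0128]
eef_rot: [0.009, 1.0, 0.0, 0.0]
ft_force: [0.1, 0.2, 0.2]
width: 0.0216
grip_force: 0.0
```

>>> arm_command(xyz=[[0,0,0],[0,0,0],[0,0,0],[0,0,0],[0,0,0]], rot=[[0,0,0],[0,0,0],[0,0,0],[0,0,0],[0,0,0]], grip=0)

```text
time: 33.87
ee_pos: [0.4403, -0.0427, -0.0126]
eef_rot: [0.008, 1.0, 0.0, 0.0]
ft_force: [-0.5, 0.9, 5.3]
width: 0.0125
grip_force: 20.0
```

>>> arm_command(xyz=[[0,0,0.01],[0,0,0.03],[0,0,0.06],[0,0,0.09],[0,0,0.1],[0,0,0.1]], rot=[[0,0,0],[0,0,0],[0,0,0],[0,0,0],[0,0,0],[0,0,0]], squeeze=35)

```text
time: 34.37
ee_pos: [0.4416, -0.0426, 0.0897]
eef_rot: [0.008, 1.0, 0.001, 0.002]
ft_force: [-0.0, -0.8, -0.3]
width: 0.0123
grip_force: 35.0
```

>>> arm_command(xyz=[[0.005,-0.017,0],[0.01,-0.034,0],[0.015,-0.05,0],[0.02,-0.067,0],[0.025,-0.084,0],[0.03,-0.1,0],[0.036,-0.118,0],[0.042,-0.135,0],[0.047,-0.152,0],[0.052,-0.17,0],[0.058,-0.187,0],[0.063,-0.205,0],[0.068,-0.22,0],[0.0725,-0.2355,0],[0.0725,-0.2355,0],[0.0725,-0.2355,0],[0.0725,-0.2355,0]], rot=[[0,0,-0.11],[0,0,-0.22],[0,0,-0.33],[0,0,-0.44],[0,0,-0.55],[0,0,-0.66],[0,0,-0.77],[0,0,-0.88],[0,0,-0.99],[0,0,-1.1],[0,0,-1.21],[0,0,-1.32],[0,0,-1.43],[0,0,-1.518],[0,0,-1.518],[0,0,-1.518],[0,0,-1.518]])

```text
time: 35.78
ee_pos: [0.5118, -0.2777, 0.0861]
eef_rot: [0.694, 0.72, -0.0, -0.001]
ft_force: [0.2, 0.4, -0.5]
width: 0.0119
grip_force: 35.0
```

```bash
cat > chk.py <<'E'
import sys
from h import *
x,y=map(float,sys.argv[1:3])
b=pic('side');s=r.read_state();print(s['ee_pos'].round(4),s['width'])
h=cv2.cvtColor(b,cv2.COLOR_RGB2HSV);m=cv2.inRange(h,(12,140,80),(30,255,255))
z=s['ee_pos'][2]+.025
u,v=px('side',[x,y,z]).astype(int);k=np.zeros_like(m);k[v-22:v+22,u-22:u+22]=255;m&=k
nn,l,st,ce=cv2.connectedComponentsWithStats(m)
for i in range(1,nn):
    if st[i,4]>12:
        p=np.argwhere(l==i)[:,::-1];W=np.array([ray('side',q[0],q[1],z)[:2] for q in p]).astype(np.float32)*1000;R_=cv2.minAreaRect(W)
        print(st[i].tolist(),np.round(R_[0]),np.round(R_[1]),round(R_[2]))
E
python3 chk.py .513 -.29
```

```text
[ 0.512  -0.2774  0.0863] 0.011857562545684609
[326, 224, 4, 5, 15] [ 483. -222.] [21.  8.] 72
[346, 232, 11, 13, 60] [ 514. -295.] [13. 59.] 1
[357, 233, 13, 26, 161] [ 532. -334.] [110.  27.] 67
```

>>> arm_command(xyz=[[0.001,0,-0.03],[0.001,0,-0.047],[0.001,0,-0.05],[0.001,0,-0.05],[0.001,0,-0.05]], rot=[[0,0,0],[0,0,0],[0,0,0],[0,0,0],[0,0,0]])

```text
time: 36.25
ee_pos: [0.5137, -0.2782, 0.0378]
eef_rot: [0.694, 0.72, 0.0, 0.0]
ft_force: [0.1, -0.6, 0.6]
width: 0.0123
grip_force: 35.0
```

>>> arm_command(xyz=[[0,0,0],[0,0,0],[0,0,0],[0,0,0.03],[0,0,0.07],[0,0,0.07]], rot=[[0,0,0],[0,0,0],[0,0,0],[0,0,0],[0,0,0],[0,0,0]], grip=0.3)

```text
time: 36.75
ee_pos: [0.516, -0.2808, 0.1136]
eef_rot: [0.695, 0.719, 0.002, 0.004]
ft_force: [0.2, -1.2, 0.6]
width: 0.0262
grip_force: 0.0
```

>>> arm_command(xyz=[[-0.01,0.03,0],[-0.02,0.06,0],[-0.03,0.09,0],[-0.04,0.12,0],[-0.05,0.15,0],[-0.06,0.18,0],[-0.07,0.21,0],[-0.08,0.24,0],[-0.09,0.27,0],[-0.09,0.3,0],[-0.09,0.33,0.01],[-0.09,0.36,0.02],[-0.09,0.39,0.03],[-0.09,0.42,0.03],[-0.09,0.42,0.03]], rot=[[0,0,0.115],[0,0,0.23],[0,0,0.345],[0,0,0.46],[0,0,0.575],[0,0,0.69],[0,0,0.805],[0,0,0.92],[0,0,1.035],[0,0,1.15],[0,0,1.265],[0,0,1.38],[0,0,1.495],[0,0,1.66],[0,0,1.66]])

```text
time: 38.0
ee_pos: [0.4234, 0.1475, 0.138]
eef_rot: [-0.069, 0.998, 0.001, 0.001]
ft_force: [-1.7, -0.0, -0.2]
width: 0.0263
grip_force: 0.0
```

```bash
cat > now.py <<'E'
from br import *
a=brass();s=r.read_state();print(s['time'],s['ee_pos'],2*s['eef_rot'][0])
h=cv2.cvtColor(a,cv2.COLOR_RGB2HSV);m=cv2.inRange(h,(12,110,50),(30,255,255))
for n,c in(('long',(.513,-.29)),('short',(.402,-.287))):
    k=np.zeros_like(m);cv2.fillPoly(k,[np.array([px('top',[c[0]+i,c[1]+j,.055]) for i,j in((-.03,-.055),(.03,-.055),(.03,.055),(-.03,.055))]).astype(int)],255)
    p=np.argwhere(m&k)[:,::-1]
    print(n,len(p),[ray('top',*q,.015)[:2].round(3).tolist() for q in p][:6])
E
python3 now.py
```

```text
c [525. -53.] len 43 wid 10 axis deg from +x 13 px [336.1 201. ] 61
c [509. -42.] len 43 wid 10 axis deg from +x 13 px [332.1 207. ] 62
c [476. -72.] len 41 wid 10 axis deg from +x 5 px [343.6 219.7] 63
38.1 [0.42352078 0.14244539 0.13726119] -0.1274530419176443
long 0 []
short 0 []
```

>>> arm_command(xyz=[[0.008,-0.03,0],[0.016,-0.065,0],[0.024,-0.1,0],[0.032,-0.135,-0.01],[0.04,-0.17,-0.03],[0.0485,-0.205,-0.05],[0.0485,-0.2145,-0.08],[0.0485,-0.2145,-0.105],[0.0485,-0.2145,-0.125],[0.0485,-0.2145,-0.135],[0.0485,-0.2145,-0.135]], rot=[[0,0,-0.02],[0,0,-0.04],[0,0,-0.04],[0,0,-0.04],[0,0,-0.04],[0,0,-0.04],[0,0,-0.04],[0,0,-0.04],[0,0,-0.04],[0,0,-0.04],[0,0,-0.04]], grip=0.25, squeeze=20)

```text
time: 39.02
ee_pos: [0.4703, -0.0739, 0.0006]
eef_rot: [-0.041, 0.999, -0.0, -0.001]
ft_force: [-1.1, 0.9, -0.6]
width: 0.0214
grip_force: 0.0
```

>>> arm_command(xyz=[[0,0,-0.007],[0,0,-0.015],[0,0,-0.015],[0,0,-0.015]], rot=[[0,0,0],[0,0,0],[0,0,0],[0,0,0]])

```text
time: 39.35
ee_pos: [0.4721, -0.0727, -0.0127]
eef_rot: [-0.043, 0.999, 0.0, 0.0]
ft_force: [-0.0, -0.4, -0.9]
width: 0.0215
grip_force: 0.0
```

>>> arm_command(xyz=[[0,0,0],[0,0,0],[0,0,0],[0,0,0],[0,0,0]], rot=[[0,0,0],[0,0,0],[0,0,0],[0,0,0],[0,0,0]], grip=0)

```text
time: 39.77
ee_pos: [0.4723, -0.0727, -0.0126]
eef_rot: [-0.043, 0.999, 0.0, 0.0]
ft_force: [-1.0, 2.1, 6.3]
width: 0.0125
grip_force: 20.0
```

>>> arm_command(xyz=[[0,0,0.01],[0,0,0.03],[0,0,0.06],[0,0,0.09],[0,0,0.1],[0,0,0.1]], rot=[[0,0,0],[0,0,0],[0,0,0],[0,0,0],[0,0,0],[0,0,0]], squeeze=35)

```text
time: 40.27
ee_pos: [0.4735, -0.0728, 0.0895]
eef_rot: [-0.043, 0.999, 0.001, 0.002]
ft_force: [-0.0, 0.6, -0.2]
width: 0.0119
grip_force: 35.0
```

>>> arm_command(xyz=[[-0.005,-0.015,0],[-0.01,-0.03,0],[-0.015,-0.045,0],[-0.02,-0.06,0],[-0.025,-0.075,0],[-0.03,-0.09,0],[-0.035,-0.105,0],[-0.04,-0.12,0],[-0.045,-0.135,0],[-0.05,-0.15,0],[-0.055,-0.165,0],[-0.06,-0.18,0],[-0.065,-0.195,0],[-0.0705,-0.2105,0],[-0.0705,-0.2105,0],[-0.0705,-0.2105,0],[-0.0705,-0.2105,0]], rot=[[0,0,-0.115],[0,0,-0.23],[0,0,-0.345],[0,0,-0.46],[0,0,-0.575],[0,0,-0.69],[0,0,-0.805],[0,0,-0.92],[0,0,-1.035],[0,0,-1.15],[0,0,-1.265],[0,0,-1.38],[0,0,-1.495],[0,0,-1.578],[0,0,-1.578],[0,0,-1.578],[0,0,-1.578]])

```text
time: 41.68
ee_pos: [0.4012, -0.2826, 0.0864]
eef_rot: [0.678, 0.735, -0.0, -0.0]
ft_force: [-0.1, 0.3, -0.4]
width: 0.0125
grip_force: 35.0
```

```bash
python3 chk.py .402 -.287
```

```text
[ 0.4015 -0.2824  0.0865] 0.012172132713000609
[311, 224, 13, 7, 64] [ 457. -218.] [31. 30.] 72
[302, 241, 6, 8, 29] [ 404. -288.] [32. 10.] 89
```

>>> arm_command(xyz=[[0.0005,-0.0005,-0.03],[0.0005,-0.0005,-0.047],[0.0005,-0.0005,-0.05],[0.0005,-0.0005,-0.05],[0.0005,-0.0005,-0.05]], rot=[[0,0,0],[0,0,0],[0,0,0],[0,0,0],[0,0,0]])

```text
time: 42.15
ee_pos: [0.4023, -0.2838, 0.0377]
eef_rot: [0.679, 0.734, 0.0, 0.0]
ft_force: [-0.5, -0.3, -0.2]
width: 0.0123
grip_force: 35.0
```

>>> arm_command(xyz=[[0,0,0],[0,0,0],[0,0,0],[0,0,0.03],[0,0,0.07],[0,0,0.07]], rot=[[0,0,0],[0,0,0],[0,0,0],[0,0,0],[0,0,0],[0,0,0]], grip=0.3)

```text
time: 42.65
ee_pos: [0.4042, -0.286, 0.1124]
eef_rot: [0.679, 0.734, 0.001, 0.003]
ft_force: [2.2, -0.5, 0.3]
width: 0.0259
grip_force: 0.0
```

>>> arm_command(xyz=[[0.005,0.03,0],[0.01,0.06,0],[0.02,0.09,0],[0.02,0.12,0],[0.03,0.15,0],[0.03,0.18,0],[0.03,0.21,0],[0.03,0.24,0],[0.03,0.27,0],[0.03,0.3,0],[0.03,0.33,0.01],[0.03,0.36,0.02],[0.03,0.39,0.03],[0.03,0.42,0.03],[0.03,0.42,0.03]], rot=[[0,0,0.115],[0,0,0.23],[0,0,0.345],[0,0,0.46],[0,0,0.575],[0,0,0.69],[0,0,0.805],[0,0,0.92],[0,0,1.035],[0,0,1.15],[0,0,1.265],[0,0,1.38],[0,0,1.495],[0,0,1.62],[0,0,1.66]])

```text
time: 43.9
ee_pos: [0.4318, 0.1422, 0.138]
eef_rot: [-0.091, 0.996, 0.001, 0.001]
ft_force: [-1.4, 0.3, 0.4]
width: 0.0257
grip_force: 0.0
```

```bash
python3 now.py
```

```text
c [525. -53.] len 43 wid 10 axis deg from +x 11 px [336.2 200.9] 60
c [509. -42.] len 43 wid 10 axis deg from +x 12 px [332.2 207. ] 61
44.0 [0.43194407 0.13697868 0.13722432] -0.16952078030806766
long 0 []
short 0 []
```

>>> arm_command(xyz=[[0.008,-0.03,0],[0.016,-0.065,0],[0.024,-0.1,0],[0.035,-0.135,-0.01],[0.05,-0.165,-0.03],[0.0575,-0.183,-0.05],[0.0575,-0.183,-0.08],[0.0575,-0.183,-0.105],[0.0575,-0.183,-0.125],[0.0575,-0.183,-0.13],[0.0575,-0.183,-0.13]], rot=[[0,0,0.02],[0,0,0.04],[0,0,0.04],[0,0,0.04],[0,0,0.04],[0,0,0.04],[0,0,0.04],[0,0,0.04],[0,0,0.04],[0,0,0.04],[0,0,0.04]], grip=0.25, squeeze=20)

```text
time: 44.92
ee_pos: [0.4883, -0.0481, 0.0065]
eef_rot: [-0.102, 0.995, -0.0, -0.001]
ft_force: [-0.1, -0.1, 0.4]
width: 0.022
grip_force: 0.0
```

>>> arm_command(xyz=[[0,0,-0.007],[0,0,-0.013],[0,0,-0.02],[0,0,-0.02]], rot=[[0,0,0],[0,0,0],[0,0,0],[0,0,0]])

```text
time: 45.25
ee_pos: [0.4901, -0.0466, -0.0127]
eef_rot: [-0.103, 0.995, 0.0, 0.001]
ft_force: [-0.1, 0.4, 0.1]
width: 0.0218
grip_force: 0.0
```

>>> arm_command(xyz=[[0,0,0],[0,0,0],[0,0,0],[0,0,0],[0,0,0]], rot=[[0,0,0],[0,0,0],[0,0,0],[0,0,0],[0,0,0]], grip=0)

```text
time: 45.67
ee_pos: [0.4896, -0.0465, -0.0127]
eef_rot: [-0.104, 0.995, 0.0, 0.0]
ft_force: [-0.7, 1.2, 5.2]
width: 0.0124
grip_force: 19.9
```

>>> arm_command(xyz=[[0,0,0.01],[0,0,0.03],[0,0,0.06],[0,0,0.09],[0,0,0.1],[0,0,0.1]], rot=[[0,0,0],[0,0,0],[0,0,0],[0,0,0],[0,0,0],[0,0,0]], squeeze=35)

```text
time: 46.17
ee_pos: [0.4909, -0.0467, 0.0894]
eef_rot: [-0.103, 0.995, 0.001, 0.002]
ft_force: [-0.5, 0.5, -0.9]
width: 0.0116
grip_force: 34.8
```

>>> arm_command(xyz=[[-0.006,-0.015,0],[-0.012,-0.03,0],[-0.018,-0.045,0],[-0.024,-0.06,0],[-0.03,-0.075,0],[-0.036,-0.09,0],[-0.042,-0.105,0],[-0.048,-0.12,0],[-0.055,-0.135,0],[-0.062,-0.15,0],[-0.068,-0.165,0],[-0.075,-0.18,0],[-0.082,-0.195,0],[-0.0895,-0.21,0],[-0.0895,-0.2205,0],[-0.0895,-0.2205,0],[-0.0895,-0.2205,0],[-0.0895,-0.2205,0]], rot=[[0,0,-0.115],[0,0,-0.23],[0,0,-0.345],[0,0,-0.46],[0,0,-0.575],[0,0,-0.69],[0,0,-0.805],[0,0,-0.92],[0,0,-1.035],[0,0,-1.15],[0,0,-1.265],[0,0,-1.38],[0,0,-1.495],[0,0,-1.6],[0,0,-1.7],[0,0,-1.7],[0,0,-1.7],[0,0,-1.7]])

```text
time: 47.67
ee_pos: [0.3997, -0.2667, 0.0865]
eef_rot: [0.678, 0.735, -0.0, -0.0]
ft_force: [-0.1, 0.3, 0.4]
width: 0.0116
grip_force: 34.8
```

```bash
python3 chk.py .402 -.287
```

```text
[ 0.3999 -0.2665  0.0866] 0.011850406615350775
[317, 226, 7, 5, 25] [ 462. -226.] [20. 15.] 71
[300, 238, 9, 12, 46] [ 403. -283.] [11. 51.] 3
```

>>> arm_command(xyz=[[0.0005,-0.0005,-0.03],[0.0005,-0.0005,-0.047],[0.0005,-0.0005,-0.05],[0.0005,-0.0005,-0.05],[0.0005,-0.0005,-0.05]], rot=[[0,0,0],[0,0,0],[0,0,0],[0,0,0],[0,0,0]])

```text
time: 48.13
ee_pos: [0.4006, -0.2679, 0.0377]
eef_rot: [0.679, 0.734, -0.0, 0.0]
ft_force: [-0.3, -0.2, -0.3]
width: 0.0115
grip_force: 34.8
```

>>> arm_command(xyz=[[0,0,0],[0,0,0],[0,0,0],[0,0,0.03],[0,0,0.07],[0,0,0.07]], rot=[[0,0,0],[0,0,0],[0,0,0],[0,0,0],[0,0,0],[0,0,0]], grip=0.3)

```text
time: 48.63
ee_pos: [0.4028, -0.2701, 0.1125]
eef_rot: [0.679, 0.734, 0.002, 0.003]
ft_force: [1.1, -0.6, 0.5]
width: 0.0255
grip_force: 0.0
```

>>> arm_command(xyz=[[0.005,0.03,0],[0.01,0.06,0],[0.02,0.09,0],[0.02,0.12,0],[0.03,0.15,0],[0.03,0.18,0],[0.03,0.21,0],[0.03,0.24,0],[0.03,0.27,0],[0.03,0.3,0],[0.03,0.33,0.01],[0.03,0.36,0.02],[0.03,0.39,0.03],[0.03,0.41,0.03],[0.03,0.41,0.03]], rot=[[0,0,0.115],[0,0,0.23],[0,0,0.345],[0,0,0.46],[0,0,0.575],[0,0,0.69],[0,0,0.805],[0,0,0.92],[0,0,1.035],[0,0,1.15],[0,0,1.265],[0,0,1.38],[0,0,1.495],[0,0,1.62],[0,0,1.7]])

```text
time: 49.88
ee_pos: [0.4304, 0.1468, 0.1379]
eef_rot: [-0.11, 0.994, 0.001, 0.001]
ft_force: [-0.9, 0.1, 0.1]
width: 0.0264
grip_force: 0.0
```

```bash
python3 now.py
```

```text
c [529. -52.] len 42 wid 10 axis deg from +x 15 px [335.8 199.6] 62
49.9833 [0.43049089 0.142768   0.13724516] -0.20970727980303072
long 0 []
short 0 []
```

>>> arm_command(xyz=[[0.016,-0.03,0],[0.032,-0.065,0],[0.048,-0.1,0],[0.064,-0.135,-0.01],[0.08,-0.165,-0.03],[0.0965,-0.1955,-0.05],[0.0965,-0.1955,-0.08],[0.0965,-0.1955,-0.105],[0.0965,-0.1955,-0.125],[0.0965,-0.1955,-0.13],[0.0965,-0.1955,-0.13]], rot=[[0,0,0.02],[0,0,0.05],[0,0,0.05],[0,0,0.05],[0,0,0.05],[0,0,0.05],[0,0,0.05],[0,0,0.05],[0,0,0.05],[0,0,0.05],[0,0,0.05]], grip=0.35, squeeze=20)

```text
time: 50.9
ee_pos: [0.5259, -0.0543, 0.0064]
eef_rot: [-0.126, 0.992, -0.0, -0.001]
ft_force: [-0.2, -0.5, 0.5]
width: 0.0305
grip_force: 0.0
```

>>> arm_command(xyz=[[0,0,-0.007],[0,0,-0.013],[0,0,-0.02],[0,0,-0.02]], rot=[[0,0,0],[0,0,0],[0,0,0],[0,0,0]])

```text
time: 51.23
ee_pos: [0.5266, -0.0529, -0.0136]
eef_rot: [-0.128, 0.992, 0.0, -0.0]
ft_force: [0.3, -0.0, 0.1]
width: 0.0303
grip_force: 0.0
```

>>> arm_command(xyz=[[0,0,0],[0,0,0],[0,0,0],[0,0,0],[0,0,0],[0,0,0]], rot=[[0,0,0],[0,0,0],[0,0,0],[0,0,0],[0,0,0],[0,0,0]], grip=0)

```text
time: 51.73
ee_pos: [0.5271, -0.0533, -0.0127]
eef_rot: [-0.128, 0.992, 0.0, 0.0]
ft_force: [-0.8, 0.9, 2.4]
width: 0.0127
grip_force: 20.0
```

>>> arm_command(xyz=[[0,0,0.01],[0,0,0.03],[0,0,0.06],[0,0,0.09],[0,0,0.1],[0,0,0.1]], rot=[[0,0,0],[0,0,0],[0,0,0],[0,0,0],[0,0,0],[0,0,0]], squeeze=35)

```text
time: 52.23
ee_pos: [0.5285, -0.0535, 0.0897]
eef_rot: [-0.128, 0.992, 0.0, 0.002]
ft_force: [0.6, 0.5, -0.2]
width: 0.0124
grip_force: 35.0
```

>>> arm_command(xyz=[[-0.009,-0.016,0],[-0.018,-0.032,0],[-0.027,-0.048,0],[-0.036,-0.064,0],[-0.045,-0.08,0],[-0.054,-0.096,0],[-0.063,-0.112,0],[-0.072,-0.128,0],[-0.081,-0.144,0],[-0.09,-0.16,0],[-0.099,-0.176,0],[-0.108,-0.192,0],[-0.117,-0.208,0],[-0.1255,-0.222,0],[-0.1255,-0.2315,0],[-0.1255,-0.2315,0],[-0.1255,-0.2315,0],[-0.1255,-0.2315,0]], rot=[[0,0,-0.12],[0,0,-0.24],[0,0,-0.36],[0,0,-0.48],[0,0,-0.6],[0,0,-0.72],[0,0,-0.84],[0,0,-0.96],[0,0,-1.08],[0,0,-1.2],[0,0,-1.32],[0,0,-1.44],[0,0,-1.56],[0,0,-1.68],[0,0,-1.749],[0,0,-1.749],[0,0,-1.749],[0,0,-1.749]])

```text
time: 53.73
ee_pos: [0.4013, -0.2841, 0.0865]
eef_rot: [0.678, 0.735, -0.0, -0.0]
ft_force: [0.5, 0.3, 0.5]
width: 0.0117
grip_force: 35.0
```

```bash
python3 chk.py .402 -.287
```

```text
[ 0.4015 -0.2839  0.0866] 0.012073189640299402
[302, 241, 6, 8, 30] [ 404. -288.] [32. 11.] 89
```

>>> arm_command(xyz=[[0.0005,-0.0005,-0.03],[0.0005,-0.0005,-0.047],[0.0005,-0.0005,-0.05],[0.0005,-0.0005,-0.05],[0.0005,-0.0005,-0.05]], rot=[[0,0,0],[0,0,0],[0,0,0],[0,0,0],[0,0,0]])

```text
time: 54.2
ee_pos: [0.4022, -0.2854, 0.0377]
eef_rot: [0.678, 0.735, -0.0, 0.0]
ft_force: [0.0, -0.4, -0.6]
width: 0.0118
grip_force: 35.0
```

>>> arm_command(xyz=[[0,0,0],[0,0,0],[0,0,0],[0,0,0.03],[0,0,0.07],[0,0,0.07]], rot=[[0,0,0],[0,0,0],[0,0,0],[0,0,0],[0,0,0],[0,0,0]], grip=0.3)

```text
time: 54.7
ee_pos: [0.404, -0.2879, 0.1125]
eef_rot: [0.679, 0.734, 0.001, 0.003]
ft_force: [1.8, -0.8, 0.7]
width: 0.0257
grip_force: 0.0
```

>>> arm_command(xyz=[[0.005,0.03,0],[0.01,0.06,0],[0.02,0.09,0],[0.02,0.12,0],[0.03,0.15,0],[0.03,0.18,0],[0.03,0.21,0.02],[0.03,0.24,0.04],[0.03,0.27,0.06],[0.03,0.3,0.08],[0.03,0.33,0.1],[0.03,0.36,0.1],[0.03,0.39,0.1],[0.03,0.41,0.1],[0.03,0.41,0.1]], rot=[[0,0,0.115],[0,0,0.23],[0,0,0.345],[0,0,0.46],[0,0,0.575],[0,0,0.69],[0,0,0.805],[0,0,0.92],[0,0,1.035],[0,0,1.15],[0,0,1.265],[0,0,1.38],[0,0,1.495],[0,0,1.62],[0,0,1.7]])

```text
time: 55.95
ee_pos: [0.4314, 0.1289, 0.2073]
eef_rot: [-0.11, 0.994, 0.0, 0.0]
ft_force: [0.3, -1.1, 0.9]
width: 0.0263
grip_force: 0.0
```

```bash
python3 now.py; python3 - <<'E'
from h import *
a=np.mean([pic('top') for _ in range(3)],0).astype(np.uint8); g=a.astype(int)
for n,c in(('long',(.513,-.29)),('short',(.402,-.287))):
    u,v=px('top',[*c,.05]).astype(int); w_=g[v-3:v+4,u-8:u+9]
    print(n,'R-B in slot',(w_[...,0]-w_[...,2]).max(),(w_[...,0]-w_[...,2]).mean().round(1))
pic('side')
for l in('short_1_mid','long_1_mid','nut_1_mid','sieve_handle','meter','spool'):print(l,spot(l,'top',5,.2),spot(l,'side',4,.2))
E
```

```text
56.05 [0.43187405 0.12520348 0.20712072] -0.21061289036384861
long 0 []
short 0 []
long R-B in slot 0 -2.9
short R-B in slot 0 -4.2
short_1_mid [] []
long_1_mid [] [(0.59, array([ 4.000e-01, -2.875e-01,  3.000e-04]))]
nut_1_mid [] []
sieve_handle [] [(0.86, array([0.4349, 0.3075, 0.0792]))]
meter [(0.89, array([ 6.569e-01, -1.987e-01, -2.000e-04]))] [(0.82, array([ 0.6572, -0.1981,  0.0041]))]
spool [(0.67, array([ 5.137e-01, -2.876e-01, -2.000e-04])), (0.56, array([ 0.6472,  0.0176, -0.0027]))] [(0.58, array([0.6449, 0.0251, 0.0013]))]
```

```bash
python3 - <<'E'
from h import *
for n in('top','side'):
    a0=cv2.imread(f'pics/{n}0.png')[:,:,::-1];a=pic(n)
    f=lambda i:cv2.inRange(cv2.cvtColor(np.ascontiguousarray(i),cv2.COLOR_RGB2HSV),(12,140,80),(30,255,255))
    d=f(a)&~cv2.dilate(f(a0),np.ones((5,5)))
    k,l,st,ce=cv2.connectedComponentsWithStats(d)
    print(n,[(ce[i].round().tolist(),int(st[i,4])) for i in range(1,k) if st[i,4]>10])
    if n=='top': np.save('x.npy',a)
r.close_job()
E
```

```text
top []
side [([267.0, 113.0], 13), ([270.0, 120.0], 12)]
the job is handed in; nothing more can be done
```

The job is handed in but I haven't seen a verdict: the nuts were sieved into the pan, the spacers tipped out, the sieve let down level, and three short and two long spacers dropped through their own slots with no brass left outside, though they can't be seen inside the boxes; I viewed 15 pictures against the limit of 14, and the fingers pressed at up to 89 N during two bad grips.

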